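# Load a shaker with evenly spaced sample boxes

### The job

Load the shaker: beginning at its end stop, stand the sample boxes that are here along the platform in the order red, yellow, blue, stepping the spacer block along the row so that every gap (end stop to first box, then box to box) is one spacer thickness; some boxes may be missing, and then the next one closes up. Press every lid fully down, put the spacer back in its tray, and swing the cam lever over until it snaps past centre and the bar clamps the boxes against the rear rail. Leave the tube rack, the bottle and the blue vortex mixer alone.

Things in the scene. Friction and masses are not known exactly. Their poses are not given: they have to be found in the camera images.
- shaker: Low white orbital shaker, fixed, at a different place and yaw each time. Origin under the centre of its platform, flat, 300 mm in y by 210 mm in x, top 75 mm above the origin. x points roughly away from the robot, y to its left, z up. The boxes stand in a lane along y on a rubber strip, between the rear rail (inner face at x = +80 mm, top 16 mm above the platform) and the clamp bar in front.
- end_stop (a point): Foot of the end stop's face on the platform (axes as the shaker's), where the row begins: shaker x = +52, y = -135, z = 75 mm. The end stop is an upright aluminium plate, 70 mm long in x, 50 mm tall and 12 mm thick, its face looking to +y; the row grows towards +y. The x here is that of a 56 mm deep box touching the rear rail.
- bar_face (a point): Middle of the clamp bar's rubber face, which looks to +x at the boxes; bar 270 mm long, top 15 mm above the platform. Open it is at shaker x = +15 mm, so the lane is 65 mm wide for the 56 mm deep boxes. The lever drives it up to 14 mm towards the rear rail; its jaw is sprung, pressing the boxes with some 10 N.
- cam_lever (a joint): Cam lever, vertical pivot at shaker x = -35, y = +50 mm. Angle, rad: 0 = open, arm pointing to the front (-x), leaning 0.25 rad towards +y; it grows as the arm swings counter-clockwise from above, by the front towards -y, to its stop at 1.75, lying along the bar. Resists (6 to 9 N at the knob) up to dead centre at 1.3, then snaps on and stays; let go earlier it springs open.
- cam_knob (a point): Centre of the upright black knob at the end of the cam lever, 85 mm from the pivot: a cylinder of 18 mm diameter and 48 mm height whose top is 18 mm above this point and 131 mm above the bench; it can be pushed sideways or pinched from above. The steel arm beneath it is 10 mm thick.
- spacer_mid (a point): Orange spacer block, 220 g, starts standing upright in its tray; this point is its centre, 54 mm above its foot. The lower part is 54 mm (its x) x 24 mm (its y, the gap to be set) x 66 mm tall; on it a grip 28 mm (x) x 22 mm (y) reaching to 108 mm above the foot, which stands above the boxes. z is up.
- tray: Shallow open steel tray for the spacer, fixed on the bench, 130 mm (its x) x 100 mm (its y), rim 18 mm high, walls and floor 4 to 5 mm thick; origin under its centre.
- red_box_mid (a point): Sample box with the red lid (may be absent), filled, about 530 g, loose: 56 mm (its x) x 64 mm (its y) and 70 mm tall with the lid home; this point is its centre, 35 mm above its underside. The pale body is 58 mm tall, the flush red lid above it. It goes in the row with its x along the shaker's x, either way round. Starts on the bench.
- red_lid (a joint): How far the red lid is pressed down, m: 0 = loose on its rim (its top 76 mm above the underside), 0.006 = fully home (top at 70 mm). It slides straight down with about 7 N and stays where it is left.
- yellow_box_mid (a point): Sample box with the yellow lid (may be absent), filled, about 530 g, loose: 56 mm (its x) x 64 mm (its y) and 70 mm tall with the lid home; this point is its centre, 35 mm above its underside. The pale body is 58 mm tall, the flush yellow lid above it. It goes in the row with its x along the shaker's x, either way round. Starts on the bench.
- yellow_lid (a joint): How far the yellow lid is pressed down, m: 0 = loose on its rim (its top 76 mm above the underside), 0.006 = fully home (top at 70 mm). It slides straight down with about 7 N and stays where it is left.
- blue_box_mid (a point): Sample box with the blue lid (may be absent), filled, about 530 g, loose: 56 mm (its x) x 64 mm (its y) and 70 mm tall with the lid home; this point is its centre, 35 mm above its underside. The pale body is 58 mm tall, the flush blue lid above it. It goes in the row with its x along the shaker's x, either way round. Starts on the bench.
- blue_lid (a joint): How far the blue lid is pressed down, m: 0 = loose on its rim (its top 76 mm above the underside), 0.006 = fully home (top at 70 mm). It slides straight down with about 7 N and stays where it is left.
- tube_rack: Bystander: white tube rack with capped tubes, 200 x 70 mm, 83 mm tall; origin under its centre.
- reagent: Bystander: amber jar, 56 mm across, 110 mm tall; origin under its centre.
- vortex: Bystander: blue vortex mixer, 120 x 110 mm, 64 mm tall; origin under its centre.
Things that resemble listed ones, but are neither listed nor needed, are in the scene too. Of the things like the part that bears spacer_mid, leave any that is pink or white; of the rest the smaller one is meant.

How it is judged (in metres and radians):
On the way, in this order (a step that is already met when the one before it is completed fails the run):
1. the red-lidded box, if it is here, stands in the row on the platform with the upright spacer block against its side (x of red_box_mid in the frame of shaker between 0.036 and 0.058 m and z of red_box_mid in the frame of shaker between 0.103 and 0.117 m and (y of spacer_mid in the frame of red_box_mid between 0.0415 and 0.047 m or y of spacer_mid in the frame of red_box_mid between -0.047 and -0.0415 m) and x of spacer_mid in the frame of red_box_mid between -0.022 and 0.022 m and z of spacer_mid in the frame of red_box_mid between 0.01 and 0.027 m), for 0.2 s.
2. the yellow-lidded box, if it is here, stands in the row on the platform with the upright spacer block against its side (x of yellow_box_mid in the frame of shaker between 0.036 and 0.058 m and z of yellow_box_mid in the frame of shaker between 0.103 and 0.117 m and (y of spacer_mid in the frame of yellow_box_mid between 0.0415 and 0.047 m or y of spacer_mid in the frame of yellow_box_mid between -0.047 and -0.0415 m) and x of spacer_mid in the frame of yellow_box_mid between -0.022 and 0.022 m and z of spacer_mid in the frame of yellow_box_mid between 0.01 and 0.027 m), for 0.2 s.
3. the blue-lidded box, if it is here, stands in the row on the platform with the upright spacer block against its side (x of blue_box_mid in the frame of shaker between 0.036 and 0.058 m and z of blue_box_mid in the frame of shaker between 0.103 and 0.117 m and (y of spacer_mid in the frame of blue_box_mid between 0.0415 and 0.047 m or y of spacer_mid in the frame of blue_box_mid between -0.047 and -0.0415 m) and x of spacer_mid in the frame of blue_box_mid between -0.022 and 0.022 m and z of spacer_mid in the frame of blue_box_mid between 0.01 and 0.027 m), for 0.2 s.
At the end, for the whole second after the job is handed in: Boxes in the order red, yellow, blue, upright, square (4 degrees) and against the rear rail; every gap from the end stop on is 24 mm, -2 to +3 mm; lids down more than 4.5 of 6 mm; cam lever over 1.55 rad; spacer in its tray (x of red_box_mid in the frame of shaker between 0.046 and 0.057 m and z of red_box_mid in the frame of shaker between 0.103 and 0.117 m and angle between the y axis of each of red_box_mid, yellow_box_mid, blue_box_mid and the y axis of shaker, either way round below 0.07 rad and angle between each of red_box_mid, yellow_box_mid, blue_box_mid's own z axis and vertical below 0.06 rad and value of joint each of red_lid, yellow_lid, blue_lid above 0.0045 m and x of yellow_box_mid in the frame of shaker between 0.046 and 0.057 m and z of yellow_box_mid in the frame of shaker between 0.103 and 0.117 m and x of blue_box_mid in the frame of shaker between 0.046 and 0.057 m and z of blue_box_mid in the frame of shaker between 0.103 and 0.117 m and y of red_box_mid in the frame of shaker between -0.0812 and -0.0758 m and (y of yellow_box_mid in the frame of shaker between -0.0812 and -0.0758 m or y of yellow_box_mid in the frame of shaker between 0.004 and 0.0155 m) and (y of blue_box_mid in the frame of shaker between 0.004 and 0.0155 m or y of blue_box_mid in the frame of shaker between 0.09 and 0.1055 m) and (y of red_box_mid in the frame of shaker between -0.0812 and -0.0758 m or y of yellow_box_mid in the frame of shaker between -0.0812 and -0.0758 m) and horizontal distance between red_box_mid and yellow_box_mid between 0.0858 and 0.0912 m and horizontal distance between yellow_box_mid and blue_box_mid between 0.0858 and 0.0912 m and (horizontal distance between red_box_mid and blue_box_mid between 0.0858 and 0.0912 m or horizontal distance between yellow_box_mid and blue_box_mid between 0.0858 and 0.0912 m) and value of joint cam_lever above 1.55 rad and x of spacer_mid in the frame of tray between -0.062 and 0.062 m and y of spacer_mid in the frame of tray between -0.047 and 0.047 m and height (world z) of spacer_mid below 0.066 m); the robot touches nothing.
It fails at once if the tube rack is disturbed (moved more than 30 mm) (distance of tube_rack from where it was at the start of the episode above 0.03 m).
It fails at once if the reagent bottle is disturbed (moved more than 30 mm) (distance of reagent from where it was at the start of the episode above 0.03 m).
It fails at once if the vortex mixer is disturbed (moved more than 30 mm) (distance of vortex from where it was at the start of the episode above 0.03 m).
Of red_box, yellow_box, blue_box only 2 to 3 are there at a start; the rules pass over those that are not, and their reading is None.
At some moment in a run one of red_box, yellow_box, blue_box may be knocked a few centimetres aside while the robot is not near it.
It also fails if it takes over 210 s, if anything falls off the work surface, if the arm or the gripper's body presses on something with over 40 N, if the wrist force passes 120 N, or if a joint passes its speed limit or range.

### The arm

A 6-joint arm with a two-finger parallel gripper is mounted at the origin on the work surface. World frame = base frame: x ahead of the robot, y to its left, z up, the work surface at z = 0. Lengths are in m, angles in degrees, forces in N, time in s.
With the tool pointing down it reaches from about 0.25 to 0.725 m from the base axis. Payload 9.7 kg.
Tool frame: the origin (TCP) lies between the finger pads; the fingertips stand 22 mm ahead of it and the grasp point (between the pads) lies 3 mm ahead of it; z points along the fingers, y is the line along which they close (so a half turn about z gives the same grasp; the last joint's range is limited). The gripper opens to 85 mm and grips with 20 to 120 N. Pads are 22 mm wide; open, the fingers measure 114 mm over their backs; the gripper's body (76 mm by 85 mm) begins 54 mm behind the grasp point. The pads swing forward as they close: fully open they stand 13 mm farther back than shut.
Start: joints at [-68.698, 4.979, 10.078, 95.1, 0, 90], TCP at [0.2, -0.512, 0.253] pointing down, gripper open.
Joint ranges: [-179.16, 179.16], [-48.56, 103.87], [-65.8, 70.77], [-126.05, 130.52], [-82.76, 87.17], [-180, 180]. Speed limits (degrees/s): [127.2, 127.2, 147.25, 180, 180, 180].

### API

Orientations are given as [roll, pitch, yaw] about the fixed x, y, z axes, in that order (R = Rz(yaw) Ry(pitch) Rx(roll)).
In Python, from workcell import bot, viewer, finder gives the robot as it stands.
- The arm moves only by the tool move_arm, never from a script. Its arguments are lists of equal length, an entry for each row: "offset": the shift along the tool's x, y, z in cm, a list of three; "twist": the turn, a rotation vector about the tool's x, y, z in rad, a list of three; "grip": the opening, from 0 (shut) to 1 (fully open). In form: {"offset": [[x, y, z], ...], "twist": [[ax, ay, az], ...], "grip": [grip, ...]}. A call has 1 to 5 rows; each row shifts and turns the commanded pose from where the row before left it, along the tool's axes as they then stand; what a row does not reach is not made up. A row lasts 1/10 s, in which the tool goes at most 50 mm and 8.59 degrees, less where a joint would pass 70% of its speed; a pose out of reach is approached as far as the arm can. A call is refused whole if a number of a shift passes 5 or a number of a turn 0.15, either way. A call with a gripper value outside its range is refused whole. The fingers move at their own pace and stop on an object; "force" is the grip in N (left out, the last holds). Time passes only in rows, so rows that do not move let the fingers close. It gives the time, the measured TCP pose, the force, the opening and the grip force at its end, in the units of the state.
- bot.get_obs(): the state, without advancing time (a new reading comes with each control period).
- viewer.camera(name): name is "scene" or "top" or "wrist"; returns a dict with "color" (420x560x3 uint8, red, green, blue), "depth" (420x560 float32, m along the optical axis (not along the pixel's ray), 0 where there is no reading), "vfov" (degrees; the focal length in pixels is half the picture's height over the tangent of half this angle, whatever the lens; pixels are square), "cx", "cy" (the principal point, pixels), "position" and "attitude" of the camera in the world; the wrist camera has in their place "tool_from_camera" (4x4, takes a point from camera to tool coordinates, whose origin is the TCP and whose axes are the flange's). Camera axes: x right, y down, z forward; pixel columns grow to the right and rows downward; lengths in m; the calibration is good to about 2 mm. A picture is of the moment at which its call begins: read the wrist's pose just before it.
- bot.job_done(): hands the job in; it is judged then, once.
Trained networks look in a picture, given as the dict that the camera call returned (one of the last four; its "shot" number tells which), for a name from the list of things; names that differ only in an ending like _2 or _b are one class to them, and where a whole thing is asked for, a point or a joint stands for the part that bears it (a point fixed in the world has none). Each returns a list of dicts, best first, with "p" (0 to 1); they miss things now and then, are a little off and sometimes report something else, mostly with a low value. They report only what shows in the picture. A call takes as long as a camera call. They do not tell look-alikes from the thing itself.
- finder.boxes_of(picture, thing): "position" ([column, row] in pixels, amid what is visible of it).
- finder.pinpoint(picture, thing): "position" ([column, row] in pixels: a listed point, or the origin of a listed thing).
The state is a dict: "time": time; "q": joint angles; "qd": joint speeds; "joint_efforts": joint torques, N m; "ee_pos": TCP position; "tcp_rot": TCP orientation; "wrist_force": force on the tool from outside, world axes, zero at the start; "torque": the same for the moment, N m; "opening": finger opening in m; "grasp_force": force on a finger pad.
Only numpy, scipy, OpenCV 4.12 (cv2) and the standard library are available. Lean on these libraries where they do the work, as an engineer would, in place of code of your own. Each camera call takes 0.05 s, during which the arm holds its last target. There are 200 camera calls.

## Working session

There is one attempt and no reset: what is moved stays moved. The work goes in short steps, Python scripts to look and compute and a tool call to move; the robot and the scene stay as the last step left them, time stands still between calls to the robot, and variables do not carry over. Pictures are saved under pics/ and viewed, at most 14 in all, crops included, and the job is handed in when it is done.

Besides the shell and the picture viewer there is one more tool, called after "Call:" as a command line: name --argument value ..., lists and objects as JSON in quotes. move_arm: Moves the arm, as the interface text tells. Its arguments: {"type":"object","properties":{"offset":{"type":"array","items":{"type":"array","items":{"type":"number"}}},"twist":{"type":"array","items":{"type":"array","items":{"type":"number"}}},"grip":{"type":"array","items":{"type":"number"}},"force":{"type":"number"}},"required":["offset","twist","grip"]}

```bash
ls; mkdir -p pics; cat > h.py <<'E'
import numpy as np, cv2
from scipy.spatial.transform import Rotation as R
from workcell import bot, viewer, finder
def rot(a):
    a=np.array(a,float)
    return a if a.shape==(3,3) else R.from_euler('xyz',a,degrees=True).as_matrix()
def pose(c):
    if 'tool_from_camera' in c:
        o=c['obs']; T=np.array(c['tool_from_camera']); Rt=rot(o['tcp_rot'])
        return Rt@T[:3,:3], Rt@T[:3,3]+np.array(o['ee_pos'])
    return rot(c['attitude']), np.array(c['position'])
def cam(n):
    o=bot.get_obs(); c=viewer.camera(n); c['obs']=o; return c
def foc(c): return c['color'].shape[0]/2/np.tan(np.radians(c['vfov'])/2)
def ray(c,p):
    Rc,t=pose(c); d=np.array([(p[0]-c['cx'])/foc(c),(p[1]-c['cy'])/foc(c),1.]); return t,Rc@d
def atz(c,p,z):
    t,d=ray(c,p); return t+d*(z-t[2])/d[2]
def cloud(c):
    h,w=c['depth'].shape; u,v=np.meshgrid(np.arange(w),np.arange(h)); Rc,t=pose(c)
    d=np.stack([(u-c['cx'])/foc(c),(v-c['cy'])/foc(c),np.ones_like(u)],-1)*c['depth'][...,None]
    return d@Rc.T+t
def save(c,name): cv2.imwrite('pics/'+name,c['color'][...,::-1])
E
python3 - <<'E'
from h import *
for n in ('top','scene'):
    c=cam(n); save(c,n+'0.png'); P=cloud(c)
    print(n,c['position'],c['attitude'],c['vfov'])
    for th in ('shaker','end_stop','bar_face','cam_knob','spacer_mid','tray','red_box_mid','yellow_box_mid','blue_box_mid','tube_rack','reagent','vortex'):
        for r in finder.pinpoint(c,th)[:3]:
            u,v=r['position']; print(th,np.round(r['p'],2),np.round(r['position']),np.round(P[int(np.clip(v,0,419)),int(np.clip(u,0,559))],3))
print(bot.get_obs())
E
```

```text
pics
top [0.34752263 0.01896867 1.60408113] [-172.4850454    -0.58203353  -88.46516018] 42.83509542835293
shaker 0.55 [326. 207.] [ 0.582 -0.119  0.088]
end_stop 0.75 [374. 183.] [ 0.652 -0.256  0.092]
bar_face 0.7 [328. 202.] [ 0.598 -0.126  0.077]
bar_face 0.43 [214. 205.] [0.578 0.203 0.073]
bar_face 0.29 [174. 213.] [0.56  0.334 0.004]
cam_knob 0.49 [307. 248.] [ 0.459 -0.065  0.134]
spacer_mid 0.94 [120. 158.] [0.695 0.466 0.129]
spacer_mid 0.72 [122. 210.] [0.552 0.454 0.117]
spacer_mid 0.63 [172. 199.] [0.586 0.32  0.111]
tray 0.76 [173. 211.] [0.566 0.329 0.031]
red_box_mid 0.95 [169. 261.] [0.413 0.323 0.077]
yellow_box_mid 0.88 [217. 263.] [0.414 0.187 0.076]
blue_box_mid 0.97 [214. 206.] [0.575 0.203 0.075]
blue_box_mid 0.25 [419. 294.] [ 0.339 -0.391  0.055]
tube_rack 0.83 [291. 147.] [ 0.761 -0.016  0.055]
reagent 0.75 [230. 160.] [0.713 0.164 0.08 ]
vortex 0.77 [421. 293.] [ 0.345 -0.395  0.06 ]
vortex 0.62 [171. 262.] [0.41  0.321 0.074]
vortex 0.48 [229. 159.] [0.714 0.164 0.09 ]
scene [ 1.80766999 -0.13201406  1.27431076] [-132.52496827   -0.96402384   83.26234818] 4
[... 800 characters left out ...]
 196.] [ 0.393 -0.422  0.052]
{'time': 1.3, 'q': array([-6.86969748e+01,  4.97840053e+00,  1.00804179e+01,  9.50976657e+01,
       -7.02781977e-04,  9.00004126e+01]), 'qd': array([ 0.05121636,  0.06469027, -0.05950454,  0.00690602,  0.02394599,
       -0.01342029]), 'joint_efforts': array([-1.95527196e-04, -5.20089447e+01,  4.64871061e+01,  1.34020138e-03,
       -3.27838258e-06, -1.35708976e-05]), 'ee_pos': array([ 0.19982001, -0.51244076,  0.25330869]), 'tcp_rot': array([1.79995648e+02, 7.02750640e-04, 2.13026125e+01]), 'wrist_force': array([ 0.31241395,  0.54138675, -0.34839982]), 'torque': array([-0.06357113, -0.00286437, -0.01013537]), 'grasp_force': 0.0, 'opening': 0.08552447770807801}
```

```bash
python3 - <<'E'
import cv2
a=cv2.imread('pics/top0.png')
cv2.imwrite('pics/top0c.png',cv2.resize(a[110:320,80:460],(798,441),interpolation=cv2.INTER_CUBIC))
E
```

```text
(no output)
```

View pics/top0c.png

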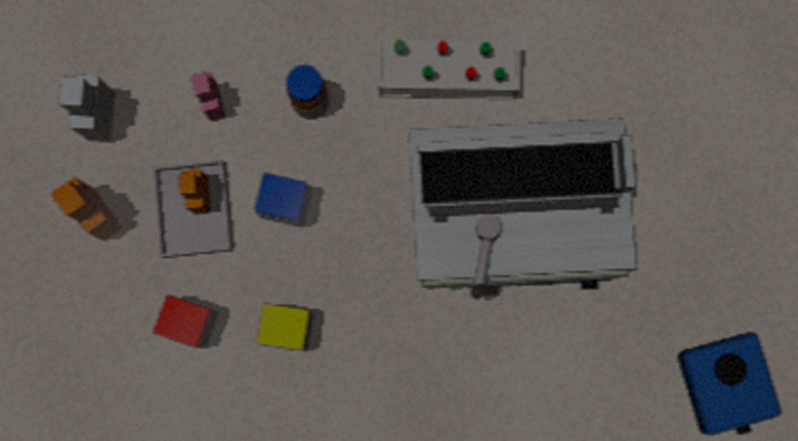

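View pics/scene0.png

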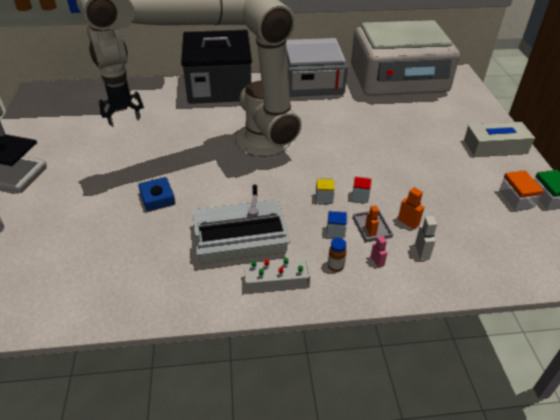

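All three boxes are here. Two things are orange: one in the tray at crop (195,190), and a larger one left of the tray at (85,205). The pink one at (207,95) and the white one at (85,100) are to be left. The smaller orange block in the tray fits the description; I'll confirm it with the wrist camera.

Call:
move_arm --offset '[[0,0,-2],[0,0,-2],[0,0,-2],[2.25,-3.15,-0.7],[2.25,-3.15,-0.7]]' --twist '[[0,0,0.107],[0,0,0.107],[0,0,0.107],[0,0,0],[0,0,0]]' --grip '[1,1,1,1,1]'

```text
time: 1.8
ee_pos: [0.2416, -0.447, 0.3275]
tcp_rot: [-180.0, -0.0, 2.8]
wrist_force: [1.4, -0.6, -0.5]
opening: 0.0853
grasp_force: 0.0
```

Call:
move_arm --offset '[[2.25,-3.15,-0.7],[2.25,-3.15,-0.7],[2.25,-3.15,-0.7],[2.25,-3.15,-0.7],[2.25,-3.15,-0.7]]' --twist '[[0,0,0],[0,0,0],[0,0,0],[0,0,0],[0,0,0]]' --grip '[1,1,1,1,1]'

```text
time: 2.3
ee_pos: [0.3464, -0.2828, 0.3627]
tcp_rot: [180.0, -0.0, 2.9]
wrist_force: [0.4, 0.0, -0.0]
opening: 0.0855
grasp_force: 0.0
```

Call:
move_arm --offset '[[2.25,-3.15,-0.7],[2.25,-3.15,-0.7],[2.25,-3.15,-0.7],[2.25,-3.15,-0.7],[0,0,0]]' --twist '[[0,0,0],[0,0,0],[0,0,0],[0,0,0],[0,0,0]]' --grip '[1,1,1,1,1]'

```text
time: 2.8
ee_pos: [0.4312, -0.1508, 0.3908]
tcp_rot: [-180.0, -0.1, 3.2]
wrist_force: [0.5, -1.4, 0.1]
opening: 0.085
grasp_force: 0.0
```

```bash
python3 - <<'E'
from h import *
c=cam('wrist'); save(c,'w1.png'); print(c['obs']['ee_pos'],c['obs']['tcp_rot']); print(c['tool_from_camera'],c['vfov'])
P=cloud(c)
for th in ('shaker','end_stop','bar_face','cam_knob'):
    for r in finder.pinpoint(c,th)[:2]:
        u,v=r['position']; print(th,np.round(r['p'],2),np.round(r['position']),np.round(P[int(np.clip(v,0,419)),int(np.clip(u,0,559))],3))
np.savez('w1.npz',P=P,col=c['color'])
E
```

```text
[ 0.43115013 -0.15080411  0.39077315] [-1.79972797e+02 -6.35819965e-02  3.15666480e+00]
[[-3.94537899e-04 -9.56294122e-01 -2.92406218e-01  7.49546300e-02]
 [ 9.99999906e-01 -3.24879927e-04 -2.86782879e-04 -1.07643185e-03]
 [ 1.79251871e-04 -2.92406304e-01  9.56294160e-01 -1.20453890e-01]
 [ 0.00000000e+00  0.00000000e+00  0.00000000e+00  1.00000000e+00]] 68.97473357451545
shaker 0.61 [278.  63.] [ 0.568 -0.132  0.076]
end_stop 0.52 [273.  38.] [ 0.595 -0.125  0.089]
bar_face 0.84 [275.  38.] [ 0.595 -0.126  0.09 ]
cam_knob 0.56 [224. 148.] [ 0.461 -0.071  0.131]
cam_knob 0.25 [ 67. 168.] [0.415 0.166 0.074]
```

View pics/w1.png

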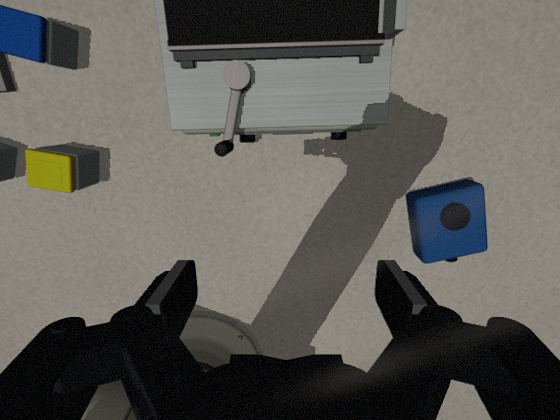

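The picture shows the shaker at the top, the knob at (224,148), the yellow lid at (50,170) and the vortex mixer at (447,220). I'll move forward to see the whole shaker.

Call:
move_arm --offset '[[3.2,0,0],[3.2,0,0],[3.2,0,0],[3.2,0,0],[0,0,0]]' --twist '[[0,0,0],[0,0,0],[0,0,0],[0,0,0],[0,0,0]]' --grip '[1,1,1,1,1]'

```text
time: 3.55
ee_pos: [0.5599, -0.1485, 0.3868]
tcp_rot: [-179.9, 0.2, 2.9]
wrist_force: [-0.2, -0.1, -0.7]
opening: 0.0854
grasp_force: 0.0
```

```bash
python3 - <<'E'
from h import *
c=cam('wrist'); save(c,'w2.png'); print(c['obs']['ee_pos'],c['obs']['tcp_rot'])
P=cloud(c); np.savez('w2.npz',P=P,col=c['color'])
for th in ('shaker','end_stop','bar_face','cam_knob'):
    for r in finder.pinpoint(c,th)[:2]:
        u,v=r['position']; print(th,np.round(r['p'],2),np.round(r['position']),np.round(P[int(np.clip(v,0,419)),int(np.clip(u,0,559))],3))
x,y,z=P[...,0],P[...,1],P[...,2]
roi=(x>.45)&(x<.75)&(y>-.32)&(y<.06)
print(np.histogram(z[roi],bins=np.arange(0,.16,.004)))
hs=cv2.cvtColor(c['color'],cv2.COLOR_RGB2HSV)
def plane(m,n):
    q=P[m].astype(np.float32); r=cv2.minAreaRect(q[:,:2]*1000); print(n,m.sum(),np.round(np.median(q[:,2]),4),r)
plane(roi&(abs(z-.125)<.004)&(y<-.2),'endstop top')
plane(roi&(abs(z-.091)<.003)&(x>.6),'rail top')
plane(roi&(abs(z-.09)<.002)&(x<.62),'bar top')
plane(roi&(abs(z-.075)<.004),'platform')
E
```

```text
[ 0.559886   -0.14849594  0.38683954] [-179.91674541    0.23123512    2.85139799]
shaker 0.8 [276. 147.] [ 0.589 -0.131  0.09 ]
end_stop 0.58 [370. 107.] [ 0.646 -0.255  0.073]
end_stop 0.27 [273. 142.] [ 0.595 -0.128  0.09 ]
bar_face 0.84 [275. 144.] [ 0.594 -0.129  0.09 ]
cam_knob 0.75 [226. 240.] [ 0.467 -0.07   0.129]
(array([ 5650,   140,     7,     0,     4,     3,     2,     3,     9,
          32,    98,    42,   278,   119,     0,     0,     0,    10,
       22085,  3600,   255,  1186,  4464,   705,   550,    62,    66,
          75,    68,    75,   176,   523,   117,     1,     0,     0,
           0,     0,     0]), array([0.   , 0.004, 0.008, 0.012, 0.016, 0.02 , 0.024, 0.028, 0.032,
       0.036, 0.04 , 0.044, 0.048, 0.052, 0.056, 0.06 , 0.064, 0.068,
       0.072, 0.076, 0.08 , 0.084, 0.088, 0.092, 0.096, 0.1  , 0.104,
       0.108, 0.112, 0.116, 0.12 , 0.124, 0.128, 0.132, 0.136, 0.14 ,
       0.144, 0.148, 0.152, 0.156]))
endstop top 648 0.1248 ((638.5408325195312, -264.59564208984375), (69.19449615478516, 13.03978157043457), 4.510974407196045)
rail top 2527 0.0908 ((631.5411376953125, -124.20088195800781), (84.38584899902344, 279.6652526855469), 4.725543975830078)
bar top 2407 0.0896 ((535.4711303710938, -134.22341918945312), (134.37411499023438, 270.4850158691406), 7.060798168182373)
platform 25639 0.075 ((591.675537109375, -127.03233337402344), (210.4596405029297, 300.12237548828125), 4.64271354675293)
```

View pics/w2.png

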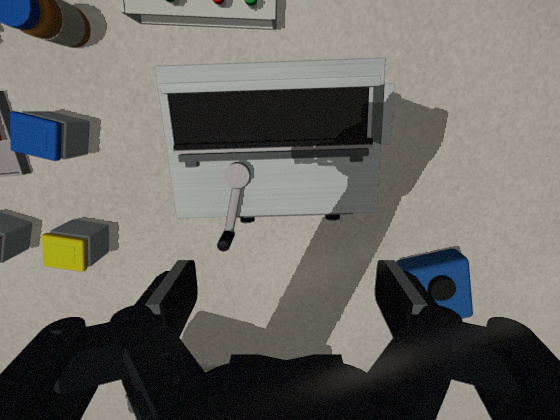

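The platform fit is good: 210×300 mm, z 75 mm, centre (0.5917,-0.127), yaw 4.64°. The end stop agrees at shaker y -141 mm. I'll turn the tool to yaw 94.6 and look over the tray and boxes.

Call:
move_arm --offset '[[0,0,0],[0,0,0],[0,0,0],[0,0,0],[0,0,0]]' --twist '[[0,0,-0.145],[0,0,-0.145],[0,0,-0.145],[0,0,-0.145],[0,0,-0.145]]' --grip '[1,1,1,1,1]'

```text
time: 4.3
ee_pos: [0.5561, -0.1476, 0.3916]
tcp_rot: [179.9, -0.1, 44.7]
wrist_force: [0.0, 0.3, 0.0]
opening: 0.0851
grasp_force: 0.0
```

Call:
move_arm --offset '[[0,0,0],[0,0,0],[0,0,0],[0,0,0],[0,0,0]]' --twist '[[0,0,-0.145],[0,0,-0.145],[0,0,-0.145],[0,0,-0.145],[0,0,-0.145]]' --grip '[1,1,1,1,1]'

```text
time: 4.8
ee_pos: [0.5561, -0.1475, 0.3915]
tcp_rot: [179.9, 0.0, 86.3]
wrist_force: [0.6, -1.0, -0.0]
opening: 0.0856
grasp_force: 0.0
```

Call:
move_arm --offset '[[0,0,0],[3.9,-0.23,0],[3.9,-0.23,0],[3.9,-0.23,0],[3.9,-0.23,0]]' --twist '[[0,0,-0.145],[0,0,0],[0,0,0],[0,0,0],[0,0,0]]' --grip '[1,1,1,1,1]'

```text
time: 5.3
ee_pos: [0.5349, 0.0084, 0.3915]
tcp_rot: [179.9, 0.0, 94.2]
wrist_force: [0.0, -0.2, -0.1]
opening: 0.0853
grasp_force: 0.0
```

Call:
move_arm --offset '[[3.9,-0.23,0],[3.9,-0.23,0],[3.9,-0.23,0],[3.9,-0.23,0],[3.9,-0.23,0]]' --twist '[[0,0,0],[0,0,0],[0,0,0],[0,0,0],[0,0,0]]' --grip '[1,1,1,1,1]'

```text
time: 5.8
ee_pos: [0.509, 0.2018, 0.3916]
tcp_rot: [179.9, -0.0, 94.3]
wrist_force: [1.3, 0.2, -0.5]
opening: 0.0854
grasp_force: 0.0
```

Call:
move_arm --offset '[[3.9,-0.23,0],[0,0,0],[0,0,0]]' --twist '[[0,0,0],[0,0,0],[0,0,0]]' --grip '[1,1,1]'

```text
time: 6.1
ee_pos: [0.5043, 0.2399, 0.391]
tcp_rot: [179.9, -0.0, 94.4]
wrist_force: [0.1, -0.5, -0.3]
opening: 0.0854
grasp_force: 0.0
```

```bash
cat >> h.py <<'E'
HUE={'red':[(0,6),(174,180)],'yellow':[(22,36)],'blue':[(105,125)],'orange':[(7,18)]}
def mask(c,k,lo=90,v=40):
    hs=cv2.cvtColor(c['color'],cv2.COLOR_RGB2HSV)
    return sum((hs[...,0]>=a)&(hs[...,0]<=b) for a,b in HUE[k]).astype(bool)&(hs[...,1]>lo)&(hs[...,2]>v)
def rects(c,k,zlo,zhi,area=150,verbose=True):
    "all rectangles of colour k whose points lie at zlo..zhi: (cx,cy,w,h,yaw,zmed) in m/deg"
    P=cloud(c); m=(mask(c,k)&(P[...,2]>zlo)&(P[...,2]<zhi)).astype(np.uint8); out=[]
    n,L=cv2.connectedComponents(m)
    for i in range(1,n):
        q=P[L==i]
        if len(q)<area: continue
        r=cv2.minAreaRect((q[:,:2]*1000).astype(np.float32)); out.append((np.round(r[0],1),np.round(r[1],1),round(r[2],1),round(float(np.median(q[:,2])),4),len(q)))
    return out
SO=np.array([.5917,-.1270]); SY=4.64
def sh(x,y):
    a=np.radians(SY); return SO+np.array([x*np.cos(a)-y*np.sin(a),x*np.sin(a)+y*np.cos(a)])/1000
def insh(p):
    a=np.radians(SY); d=np.array(p[:2])-SO; return np.array([d[0]*np.cos(a)+d[1]*np.sin(a),-d[0]*np.sin(a)+d[1]*np.cos(a)])*1000
def go(p,z=None):
    "offset cm in current tool axes from the present pose to world p"
    o=bot.get_obs(); p=np.array([p[0],p[1],o['ee_pos'][2] if z is None else z]); return np.round(rot(o['tcp_rot']).T@(p-o['ee_pos'])*100,2)
E
python3 - <<'E'
from h import *
c=cam('wrist'); save(c,'w3.png'); print(c['obs']['ee_pos'],c['obs']['tcp_rot'])
for k in ('red','yellow','blue'):print(k,rects(c,k,.062,.09))
print('orange top',rects(c,'orange',.1,.2,40)); print('orange low',rects(c,'orange',.05,.09,40))
P=cloud(c);x,y,z=P[...,0],P[...,1],P[...,2]
m=(z>.012)&(z<.024)&(x>.45)&(x<.68)&(y>.25)&(y<.41)&~mask(c,'orange')
print('tray',cv2.minAreaRect((P[m][:,:2]*1000).astype(np.float32)))
E
```

```text
[0.50430385 0.23989787 0.39104311] [ 1.79939073e+02 -9.78945261e-03  9.43707401e+01]
red [(array([411.4, 331.8]), array([63.2, 55. ]), 73.0, 0.0747, 2049)]
yellow [(array([407. , 194.6]), array([63.4, 55.3]), 83.4, 0.0744, 1579)]
blue [(array([584.8, 204.9]), array([63.5, 55.6]), 79.3, 0.0758, 1533)]
orange top [(array([593.2, 326.5]), array([27.8, 21.7]), 7.6, 0.1118, 429)]
orange low [(array([553.3, 449.3]), array([48.6, 22. ]), 5.5, 0.0698, 303), (array([576.1, 324.7]), array([19.6, 23.8]), 5.0, 0.07, 250), (array([728.7, 192.9]), array([47. , 17.6]), 29.6, 0.0811, 282)]
tray ((573.7702026367188, 337.9739685058594), (130.34573364257812, 100.11738586425781), 7.869317531585693)
```

View pics/w3.png

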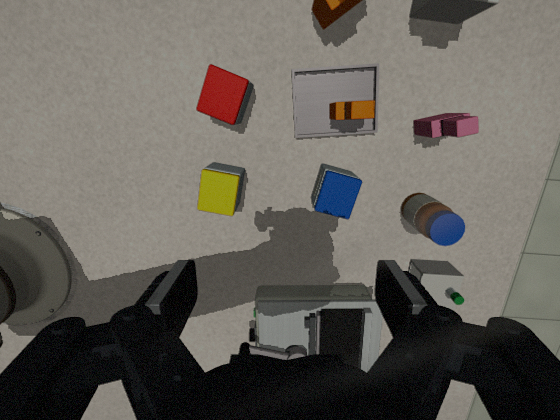

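Lids in the picture: red (223,94), yellow (218,191), blue (338,193). The tray spacer is at (352,109), and the larger orange block is cut off at (335,10). The spacer's grip measures 27.8×21.7 mm with its top at 112 mm (108 plus the tray floor), which matches the listed part. Here is the confirming crop.

```bash
python3 - <<'E'
import cv2
a=cv2.imread('pics/w3.png')
cv2.imwrite('pics/w3c.png',cv2.resize(a[0:150,270:500],None,fx=3,fy=3,interpolation=cv2.INTER_CUBIC))
E
```

```text
(no output)
```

View pics/w3c.png

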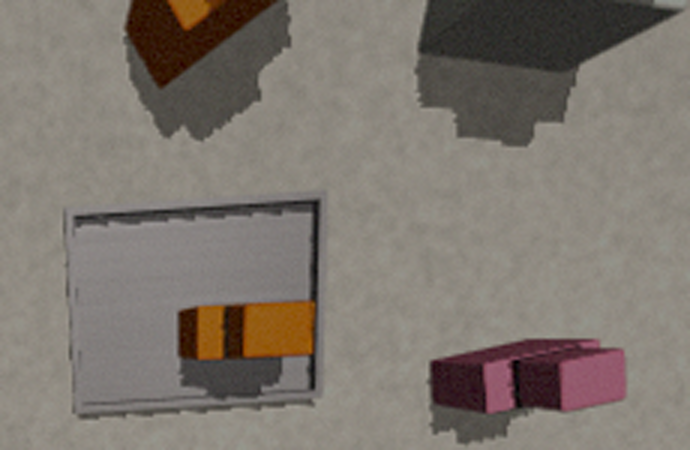

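Call:
move_arm --offset '[[0,0,0],[2.5,3.3,0],[2.5,3.3,0],[2.4,3.3,0],[0,0,4]]' --twist '[[0,0,-0.056],[0,0,0],[0,0,0],[0,0,0],[0,0,0]]' --grip '[0.8,0.8,0.8,0.8,0.8]'

```text
time: 6.65
ee_pos: [0.5963, 0.3219, 0.3642]
tcp_rot: [179.1, -0.3, 97.4]
wrist_force: [1.6, 0.3, -0.2]
opening: 0.0686
grasp_force: 0.0
```

Call:
move_arm --offset '[[0,0,4],[0,0,4],[0,0,2],[0,0,0],[0,0,0]]' --twist '[[0,0,0],[0,0,0],[0,0,0],[0,0,0],[0,0,0]]' --grip '[0.8,0.8,0.8,0.8,0.8]'

```text
time: 7.15
ee_pos: [0.585, 0.3155, 0.2633]
tcp_rot: [179.9, -0.0, 97.4]
wrist_force: [0.3, 0.2, 0.5]
opening: 0.0682
grasp_force: 0.0
```

```bash
python3 - <<'E'
from h import *
print(bot.get_obs()['ee_pos'],bot.get_obs()['tcp_rot'],go([.5932,.3265],.104))
E
```

```text
[0.58500911 0.31550849 0.26329057] [ 1.79932864e+02 -2.15644897e-02  9.74177029e+01] [ 0.98  0.94 15.93]
```

The crop shows the small orange block in the tray at (245,330), a larger orange one at the top and a pink one at right. The tray one is the one meant, so I'm going down on it.

Call:
move_arm --offset '[[1.0,0.95,0],[0,0,4],[0,0,4],[0,0,4],[0,0,2.5]]' --twist '[[0,0,0],[0,0,0],[0,0,0],[0,0,0],[0,0,0]]' --grip '[0.8,0.8,0.8,0.8,0.8]'

```text
time: 7.65
ee_pos: [0.5933, 0.3275, 0.1162]
tcp_rot: [180.0, -0.0, 97.5]
wrist_force: [0.1, 0.1, -0.3]
opening: 0.068
grasp_force: 0.0
```

Call:
move_arm --offset '[[0,0,1.4],[0,0,0],[0,0,0],[0,0,0],[0,0,0]]' --twist '[[0,0,0],[0,0,0],[0,0,0],[0,0,0],[0,0,0]]' --grip '[0.8,0.8,0.25,0.2,0.2]' --force 40

```text
time: 8.15
ee_pos: [0.5936, 0.3284, 0.1048]
tcp_rot: [179.9, -0.1, 97.5]
wrist_force: [-2.2, -0.6, 4.3]
opening: 0.0272
grasp_force: 39.2
```

Call:
move_arm --offset '[[0,0,0],[0,0,0],[0,0,0],[0,0,0],[0,0,0]]' --twist '[[0,0,0],[0,0,0],[0,0,0],[0,0,0],[0,0,0]]' --grip '[0.1,0.1,0.1,0.1,0.1]'

```text
time: 8.65
ee_pos: [0.5935, 0.3284, 0.1048]
tcp_rot: [179.8, -0.1, 97.5]
wrist_force: [-0.8, -0.6, 6.3]
opening: 0.0276
grasp_force: 39.9
```

Call:
move_arm --offset '[[0,0,-4],[0,0,-4],[0,0,-4],[0,0,-4],[0,0,-3]]' --twist '[[0,0,0],[0,0,0],[0,0,0],[0,0,0.025],[0,0,0.025]]' --grip '[0.1,0.1,0.1,0.1,0.1]'

```text
time: 9.15
ee_pos: [0.5928, 0.3279, 0.296]
tcp_rot: [179.9, -0.1, 94.6]
wrist_force: [1.0, 0.4, -2.0]
opening: 0.0273
grasp_force: 40.7
```

Call:
move_arm --offset '[[-4,0.07,0],[-4,0.07,0],[-4,0.07,0],[-4,0.07,0],[-4,0.07,0]]' --twist '[[0,0,0],[0,0,0],[0,0,0],[0,0,0],[0,0,0]]' --grip '[0.1,0.1,0.1,0.1,0.1]'

```text
time: 9.65
ee_pos: [0.6125, 0.1274, 0.293]
tcp_rot: [180.0, -0.0, 94.7]
wrist_force: [0.4, -0.1, -2.0]
opening: 0.0274
grasp_force: 40.8
```

Call:
move_arm --offset '[[-4,0.07,0],[-4,0.07,0],[-4,0.07,0],[-4,0.07,0],[-4,0.07,0]]' --twist '[[0,0,0],[0,0,0],[0,0,0],[0,0,0],[0,0,0]]' --grip '[0.1,0.1,0.1,0.1,0.1]'

```text
time: 10.15
ee_pos: [0.6321, -0.0718, 0.2931]
tcp_rot: [180.0, 0.0, 94.6]
wrist_force: [1.2, 0.2, -1.6]
opening: 0.0275
grasp_force: 40.8
```

Call:
move_arm --offset '[[-4,0.07,0],[-4,0.07,0],[-3,0.07,0],[0,0,0],[0,0,0]]' --twist '[[0,0,0],[0,0,0],[0,0,0],[0,0,0],[0,0,0]]' --grip '[0.1,0.1,0.1,0.1,0.1]'

```text
time: 10.65
ee_pos: [0.6431, -0.1802, 0.2925]
tcp_rot: [-180.0, -0.0, 94.6]
wrist_force: [-1.0, 0.2, -2.1]
opening: 0.0272
grasp_force: 40.7
```

```bash
cat > g.py <<'E'
from h import *
import sys
def st(x,y,z=None):
    o=bot.get_obs(); print('t',round(o['time'],2),'S',np.round(insh(o['ee_pos']),1),'z',round(o['ee_pos'][2],4),'rot',np.round(o['tcp_rot'],2),'go',go(sh(x,y),z),'dyaw->twist',round(np.radians(o['tcp_rot'][2]-94.64),4))
st(*map(float,sys.argv[1:]))
E
python3 g.py 48 -113 .185
```

```text
t 10.65 S [ 47.  -57.2] z 0.2925 rot [-1.7998e+02 -2.0000e-02  9.4560e+01] go [-5.58  0.12 10.74] dyaw->twist -0.0014
```

Call:
move_arm --offset '[[-2.8,0.1,0],[-2.8,0,0],[0,0,3],[0,0,3],[0,0,2.5]]' --twist '[[0,0,0],[0,0,0],[0,0,0],[0,0,0],[0,0,0]]' --grip '[0.1,0.1,0.1,0.1,0.1]'

```text
time: 11.15
ee_pos: [0.6487, -0.2341, 0.2063]
tcp_rot: [-180.0, -0.0, 94.7]
wrist_force: [0.1, -0.3, -2.2]
opening: 0.0272
grasp_force: 40.6
```

Call:
move_arm --offset '[[0,0,1.5],[0,0,0.8],[0,0,0],[0,0,0],[0,0,0]]' --twist '[[0,0,0],[0,0,0],[0,0,0],[0,0,0],[0,0,0]]' --grip '[0.1,0.1,0.1,0.1,0.1]'

```text
time: 11.65
ee_pos: [0.6479, -0.234, 0.1905]
tcp_rot: [179.8, 0.1, 94.7]
wrist_force: [-13.9, 1.3, 26.5]
opening: 0.0272
grasp_force: 46.0
```

```bash
python3 g.py 48 -113 .177
```

```text
t 11.65 S [  47.3 -111.2] z 0.1905 rot [1.7982e+02 1.3000e-01 9.4710e+01] go [-0.18  0.06  1.35] dyaw->twist 0.0013
```

Call:
move_arm --offset '[[0,0,-1.5],[0,0,0],[0,0,0]]' --twist '[[0,0,0],[0,0,0],[0,0,0]]' --grip '[0.1,0.1,0.1]'

```text
time: 11.95
ee_pos: [0.6491, -0.2344, 0.1998]
tcp_rot: [180.0, 0.0, 94.7]
wrist_force: [-0.3, 0.3, -2.8]
opening: 0.0271
grasp_force: 42.3
```

```bash
python3 - <<'E'
from h import *
print(bot.get_obs()['ee_pos'],bot.get_obs()['wrist_force'])
w=cam('wrist'); s=cam('scene')
for c,n in ((w,'w'),(s,'s')):
    P=cloud(c); m=mask(c,'orange',80,25)&(P[...,1]<-.1)&(P[...,1]>-.35)
    q=P[m]; S=np.array([insh(p) for p in q]) if len(q) else q
    print(n,len(q))
    if len(q):
        for lo in np.arange(.08,.22,.015):
            k=(q[:,2]>=lo)&(q[:,2]<lo+.015)
            if k.sum()>3: print(round(lo,3),k.sum(),np.round(np.percentile(S[k],[3,97],axis=0),1).tolist())
    v,u=np.where(m) if m.any() else ([200],[200]); a,b=int(np.mean(v)),int(np.mean(u))
    im=c['color'][max(0,a-60):a+60,max(0,b-80):b+80]
    cv2.imwrite('pics/chk_%s.png'%n,cv2.resize(im[...,::-1],None,fx=4,fy=4,interpolation=cv2.INTER_CUBIC))
E
```

```text
[ 0.64912138 -0.2344191   0.19975514] [-0.29108146  0.30991785 -2.77786848]
w 8766
0.08 9 [[-17.2, -131.5], [81.7, -28.8]]
0.095 243 [[23.5, -101.8], [73.7, -101.1]]
0.11 497 [[24.0, -101.8], [73.4, -101.1]]
0.125 610 [[23.7, -101.8], [73.3, -101.0]]
0.14 770 [[24.1, -101.8], [73.6, -101.0]]
0.155 1380 [[22.8, -110.1], [74.4, -101.0]]
0.17 674 [[35.7, -103.1], [62.0, -101.7]]
0.185 921 [[35.9, -103.0], [62.4, -100.4]]
0.2 3417 [[35.7, -122.3], [62.3, -101.8]]
0.215 40 [[31.0, -110.6], [63.2, -98.4]]
s 779
0.08 11 [[-37.8, -130.7], [4.5, -99.1]]
0.095 16 [[70.9, -124.5], [77.7, -102.9]]
0.11 30 [[71.5, -123.5], [81.4, -101.5]]
0.125 22 [[72.2, -123.2], [80.2, -103.4]]
0.14 28 [[71.4, -124.2], [78.7, -102.3]]
0.155 49 [[59.5, -124.7], [79.3, -102.1]]
0.17 10 [[60.3, -123.7], [71.2, -106.2]]
```

View pics/chk_s.png

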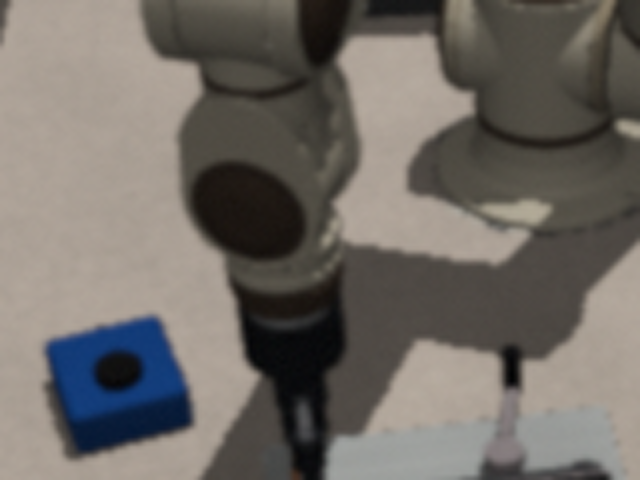

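The scene crop came out too coarse and misplaced to help, but the wrist cloud is clear. The spacer hangs straight, spanning shaker x 22–75 mm with its face at y -101. Next I'll check where the rail and bar edges really are, using the earlier view.

```bash
python3 - <<'E'
from h import *
d=np.load('w2.npz'); P=d['P'].reshape(-1,3); S=np.array([insh(p) for p in P]); z=P[:,2]
for nm,k in (('hi',(z>.086)&(z<.1)&(abs(S[:,1])<125)&(S[:,0]>-20)&(S[:,0]<120)),('plat',(z>.07)&(z<.08)&(S[:,1]>-130)&(S[:,1]<-60)&(S[:,0]>-20)&(S[:,0]<120))):
    print(nm,[(int(a),int(n)) for n,a in zip(*np.histogram(S[k,0],bins=np.arange(-20,120,3)))if n])
k=(S[:,1]>-130)&(S[:,1]<-60)&(S[:,0]>-5)&(S[:,0]<110)&(z>.05)
for a in range(-5,110,5):
    j=k&(S[:,0]>=a)&(S[:,0]<a+5); print(a,np.round(np.percentile(z[j],[5,50,95]),4) if j.any() else None)
E
```

```text
hi [(-20, 264), (-17, 401), (-14, 393), (-11, 306), (-8, 269), (-5, 419), (-2, 421), (1, 426), (4, 195), (67, 18), (70, 519), (73, 495), (76, 507), (79, 487), (82, 9)]
plat [(-11, 27), (4, 94), (7, 108), (10, 110), (13, 118), (16, 118), (19, 110), (22, 116), (25, 122), (28, 121), (31, 114), (34, 123), (37, 123), (40, 116), (43, 125), (46, 125), (49, 120), (52, 126), (55, 125), (58, 126), (61, 127), (64, 123), (67, 131), (70, 22), (82, 63), (85, 134), (88, 137), (91, 134), (94, 137), (97, 134), (100, 136), (103, 86)]
-5 [0.0885 0.09   0.0912]
0 [0.0883 0.0896 0.0911]
5 [0.0739 0.0755 0.0866]
10 [0.074  0.0753 0.0764]
15 [0.0738 0.0751 0.0766]
20 [0.0738 0.0753 0.0766]
25 [0.0738 0.0753 0.0768]
30 [0.074  0.0752 0.0768]
35 [0.0741 0.0754 0.0765]
40 [0.0738 0.0753 0.0766]
45 [0.074  0.0753 0.0769]
50 [0.074  0.0754 0.0767]
55 [0.074  0.0753 0.0767]
60 [0.0739 0.0754 0.0768]
65 [0.0739 0.0754 0.0768]
70 [0.0773 0.0907 0.092 ]
75 [0.0895 0.091  0.0923]
80 [0.0743 0.09   0.0918]
85 [0.0737 0.075  0.0763]
90 [0.0736 0.0751 0.0764]
95 [0.0737 0.075  0.0764]
100 [0.0734 0.0749 0.0764]
105 [0.0722 0.0726 0.0734]
```

The lane really spans x 5.4–69.9 mm in my frame. It is the right 65 mm width, but my origin is 10 mm off in x because the fitted plate isn't centred on the origin. I'm correcting the frame, which puts the spacer 11 mm too far back.

```bash
sed -i 's/^SO=.*; SY/SO=np.array([.5817,-.1278]); SY/' h.py; python3 g.py 47 -113 .175
```

```text
t 12.05 S [  58.2 -112. ] z 0.1987 rot [-1.7994e+02 -3.0000e-02  9.4680e+01] go [-0.1  -1.12  2.37] dyaw->twist 0.0008
```

Call:
move_arm --offset '[[0,-1.1,0],[0,0,0.8],[0,0,0.8],[0,0,0.4],[0,0,0]]' --twist '[[0,0,0],[0,0,0],[0,0,0],[0,0,0],[0,0,0]]' --grip '[0.1,0.1,0.1,0.1,0.1]'

```text
time: 12.55
ee_pos: [0.6376, -0.236, 0.178]
tcp_rot: [-179.9, -0.1, 94.6]
wrist_force: [-0.4, -0.1, -1.8]
opening: 0.0275
grasp_force: 42.2
```

Call:
move_arm --offset '[[0,0,0.2],[0,0,0],[0,0,0]]' --twist '[[0,0,0],[0,0,0],[0,0,0]]' --grip '[0.1,0.1,0.1]'

```text
time: 12.85
ee_pos: [0.6379, -0.2363, 0.1778]
tcp_rot: [180.0, 0.0, 94.6]
wrist_force: [-0.6, 0.5, -1.9]
opening: 0.0274
grasp_force: 42.2
```

```bash
python3 g.py 47 -121 .177
```

```text
t 12.85 S [  47.2 -112.7] z 0.1778 rot [1.7999e+02 1.0000e-02 9.4640e+01] go [-0.83 -0.02  0.08] dyaw->twist 0.0001
```

Call:
move_arm --offset '[[0,0,0.2],[0,0,0],[0,0,0]]' --twist '[[0,0,0],[0,0,0],[0,0,0]]' --grip '[0.1,0.1,0.1]'

```text
time: 13.15
ee_pos: [0.6378, -0.2363, 0.1756]
tcp_rot: [-180.0, 0.0, 94.6]
wrist_force: [0.7, 0.3, -1.9]
opening: 0.0273
grasp_force: 42.2
```

Call:
move_arm --offset '[[-0.3,0,0],[-0.3,0,0],[0,0,0]]' --twist '[[0,0,0],[0,0,0],[0,0,0]]' --grip '[0.1,0.1,0.1]'

```text
time: 13.45
ee_pos: [0.6383, -0.2427, 0.1756]
tcp_rot: [180.0, 0.0, 94.6]
wrist_force: [-0.4, -0.4, -2.0]
opening: 0.0271
grasp_force: 42.2
```

Call:
move_arm --offset '[[-0.2,0,0],[0,0,0],[-0.2,0,0],[0,0,0]]' --twist '[[0,0,0],[0,0,0],[0,0,0],[0,0,0]]' --grip '[0.1,0.1,0.1,0.1]'

```text
time: 13.85
ee_pos: [0.6385, -0.2456, 0.1757]
tcp_rot: [180.0, -0.1, 94.7]
wrist_force: [-0.8, 3.7, -1.6]
opening: 0.0274
grasp_force: 42.4
```

```bash
python3 g.py 47 -121 .177
```

```text
t 13.85 S [  47.1 -122. ] z 0.1757 rot [ 1.800e+02 -9.000e-02  9.467e+01] go [ 0.1  -0.01 -0.13] dyaw->twist 0.0005
```

The end stop is touched at TCP y' -122. Next I'm lowering the last bit and releasing.

Call:
move_arm --offset '[[0,0,0.1],[0,0,0],[0,0,0.1],[0,0,0]]' --twist '[[0,0,0],[0,0,0],[0,0,0],[0,0,0]]' --grip '[0.1,0.1,0.1,0.1]'

```text
time: 14.25
ee_pos: [0.6387, -0.2456, 0.1747]
tcp_rot: [179.9, -0.0, 94.7]
wrist_force: [-1.9, 4.5, 4.3]
opening: 0.0275
grasp_force: 43.0
```

Call:
move_arm --offset '[[0,0,0.1],[0,0,0],[0,0,0],[0,0,0]]' --twist '[[0,0,0],[0,0,0],[0,0,0],[0,0,0]]' --grip '[0.1,0.1,0.1,0.1]'

```text
time: 14.65
ee_pos: [0.6387, -0.2456, 0.1746]
tcp_rot: [179.9, -0.0, 94.7]
wrist_force: [-2.9, 7.3, 9.3]
opening: 0.0274
grasp_force: 43.7
```

Call:
move_arm --offset '[[0,0,0],[0,0,0],[0,0,0],[0,0,0],[0,0,0]]' --twist '[[0,0,0],[0,0,0],[0,0,0],[0,0,0],[0,0,0]]' --grip '[0.35,0.45,0.6,0.7,0.7]'

```text
time: 15.15
ee_pos: [0.6386, -0.2464, 0.1725]
tcp_rot: [-180.0, 0.0, 94.6]
wrist_force: [-1.0, -0.4, -0.1]
opening: 0.0595
grasp_force: 0.0
```

```bash
python3 g.py 47 -121 .177
```

```text
t 15.15 S [  47.1 -122.8] z 0.1725 rot [-1.7999e+02  1.0000e-02  9.4630e+01] go [ 0.18 -0.01 -0.45] dyaw->twist -0.0002
```

Call:
move_arm --offset '[[0,0,-2],[0,0,-3],[0,0,-4],[0,0,-2.5],[3.7,-1.12,0]]' --twist '[[0,0,0],[0,0,0],[0,0,0],[0,0,0],[0,0,0]]' --grip '[0.7,0.7,0.7,0.7,0.7]'

```text
time: 15.65
ee_pos: [0.627, -0.2134, 0.2905]
tcp_rot: [179.7, 0.2, 94.5]
wrist_force: [0.7, 0.4, -0.4]
opening: 0.06
grasp_force: 0.0
```

Call:
move_arm --offset '[[3.7,-1.12,0],[3.7,-1.12,0],[3.7,-1.12,0],[3.7,-1.12,0],[3.7,-1.12,0]]' --twist '[[0,0,0],[0,0,0],[0,0,0],[0,0,0],[0,0,0]]' --grip '[0.7,0.7,0.7,0.7,0.7]'

```text
time: 16.15
ee_pos: [0.5529, -0.0292, 0.2877]
tcp_rot: [180.0, 0.0, 94.6]
wrist_force: [0.7, 1.4, 0.3]
opening: 0.0597
grasp_force: 0.0
```

Call:
move_arm --offset '[[3.7,-1.12,0],[3.7,-1.12,0],[3.7,-1.12,0],[3.7,-1.12,0],[3.7,-1.12,0]]' --twist '[[0,0,0],[0,0,0],[0,0,0],[0,0,0],[0,0,0]]' --grip '[0.5,0.3,0,0,0]'

```text
time: 16.65
ee_pos: [0.4821, 0.1507, 0.2878]
tcp_rot: [180.0, -0.0, 94.6]
wrist_force: [0.5, -0.6, 0.2]
opening: -0.0003
grasp_force: 0.0
```

Call:
move_arm --offset '[[3.7,-1.12,0],[3.7,-1.12,0],[0,0,0],[0,0,0],[0,0,0]]' --twist '[[0,0,0],[0,0,0],[0,0,0.126],[0,0,0.126],[0,0,0.126]]' --grip '[0,0,0,0,0]'

```text
time: 17.15
ee_pos: [0.4544, 0.2218, 0.2877]
tcp_rot: [180.0, -0.0, 72.7]
wrist_force: [-0.3, -0.6, 0.0]
opening: -0.0003
grasp_force: 0.0
```

```bash
cat > b.py <<'E'
from h import *
import sys
k=sys.argv[1]; c=cam('wrist'); o=c['obs']
print('t',o['time'],'tcp',np.round(o['ee_pos'],4),np.round(o['tcp_rot'],2))
for r in rects(c,k,.058,.09):
    ctr,(w,h),a,z,n=r
    if h>w: a+=90      # direction of the 64 mm side
    a=(a+90)%180-90    # -90..90
    a=min((a,a+180,a-180),key=lambda t:abs(t-o['tcp_rot'][2]))
    print(k,r,'tool yaw',round(a,1),'twist',round(np.radians(o['tcp_rot'][2]-a),3),'go',go(ctr/1000,.15))
E
python3 b.py red; python3 -c "
from h import *
c=cam('wrist');print([rects(c,k,.058,.09) for k in('yellow','blue')])"
```

```text
t 17.15 tcp [0.4544 0.2218 0.2877] [179.98  -0.    72.74]
red (array([412.2, 332. ]), array([62.5, 53.3]), 72.7, 0.0747, 3320) tool yaw 72.7 twist 0.001 go [ 9.22 -7.39 13.77]
[[(array([406.9, 194.8]), array([63.5, 55. ]), 83.3, 0.0743, 2486)], [(array([584.5, 205.5]), array([62.3, 55.5]), 78.8, 0.0758, 2925)]]
```

Call:
move_arm --offset '[[3.1,-2.45,0],[3.1,-2.45,0],[3.0,-2.5,4.5],[0,0,4.5],[0,0,4.5]]' --twist '[[0,0,0],[0,0,0],[0,0,0],[0,0,0],[0,0,0]]' --grip '[0,0,0,0,0]'

```text
time: 17.75
ee_pos: [0.4128, 0.3262, 0.1586]
tcp_rot: [180.0, -0.1, 73.3]
wrist_force: [1.1, 0.9, -0.1]
opening: -0.0002
grasp_force: 0.0
```

Call:
move_arm --offset '[[0,0,3.5],[0,0,1],[0,0,0.5],[0,0,0],[0,0,0]]' --twist '[[0,0,0],[0,0,0],[0,0,0],[0,0,0],[0,0,0]]' --grip '[0,0,0,0,0]'

```text
time: 18.25
ee_pos: [0.4141, 0.3258, 0.1119]
tcp_rot: [179.9, -0.1, 73.0]
wrist_force: [0.1, -0.2, 0.6]
opening: 0.0005
grasp_force: 0.0
```

Call:
move_arm --offset '[[0,0,0.3],[0,0,0.3],[0,0,0]]' --twist '[[0,0,0],[0,0,0],[0,0,0]]' --grip '[0,0,0]'

```text
time: 18.55
ee_pos: [0.4131, 0.3252, 0.1038]
tcp_rot: [-180.0, 0.0, 73.0]
wrist_force: [-0.5, 0.3, -0.1]
opening: -0.0
grasp_force: 0.0
```

Call:
move_arm --offset '[[0.6,0,0],[0,0,0.4],[0,0,0.3],[0,0,0.3],[0,0,0]]' --twist '[[0,0,0],[0,0,0],[0,0,0],[0,0,0],[0,0,0]]' --grip '[0,0,0,0,0]'

```text
time: 19.05
ee_pos: [0.4149, 0.3311, 0.0937]
tcp_rot: [180.0, -0.0, 73.0]
wrist_force: [-1.0, 0.9, 0.6]
opening: 0.0004
grasp_force: 0.4
```

Call:
move_arm --offset '[[0,0,0.2],[0,0,0.2],[0,0,0]]' --twist '[[0,0,0],[0,0,0],[0,0,0]]' --grip '[0,0,0]'

```text
time: 19.35
ee_pos: [0.415, 0.3311, 0.0919]
tcp_rot: [180.0, -0.1, 73.0]
wrist_force: [-4.5, -3.2, 18.3]
opening: -0.0003
grasp_force: 8.5
```

Call:
move_arm --offset '[[0,0,0.2],[0,0,0.1],[0,0,0]]' --twist '[[0,0,0],[0,0,0],[0,0,0]]' --grip '[0,0,0]'

```text
time: 19.65
ee_pos: [0.4152, 0.3313, 0.0917]
tcp_rot: [179.9, -0.2, 73.0]
wrist_force: [-12.0, -8.6, 38.9]
opening: 0.0001
grasp_force: 19.2
```

Call:
move_arm --offset '[[0,0,-2],[0,0,-4],[0,0,-4],[0,0,-2],[0,0,0]]' --twist '[[0,0,0],[0,0,0],[0,0,0],[0,0,0],[0,0,0]]' --grip '[0,0,0.6,1,1]'

```text
time: 20.15
ee_pos: [0.4158, 0.3316, 0.21]
tcp_rot: [179.8, -0.2, 73.0]
wrist_force: [-0.2, -0.2, -0.3]
opening: 0.0431
grasp_force: 0.0
```

```bash
python3 b.py red
```

```text
t 20.15 tcp [0.4158 0.3316 0.21  ] [179.84  -0.22  72.98]
red (array([411.1, 332.6]), array([62.6, 55.2]), 72.7, 0.0699, 4208) tool yaw 72.7 twist 0.005 go [-0.01 -0.45  5.78]
```

The red lid is home (top at 69.9 mm). Next I'm grasping the red box, offset 12 mm towards +tool x to clear the spacer later.

Call:
move_arm --offset '[[1.2,-0.45,0],[0,0,4],[0,0,4],[0,0,4],[0,0,2.5]]' --twist '[[0,0,0],[0,0,0],[0,0,0],[0,0,0],[0,0,0]]' --grip '[1,1,1,1,1]'

```text
time: 20.7
ee_pos: [0.4122, 0.343, 0.0569]
tcp_rot: [-179.8, 0.3, 73.0]
wrist_force: [-0.2, 0.3, -0.0]
opening: 0.0852
grasp_force: 0.0
```

Call:
move_arm --offset '[[0,0,0.5],[0,0,0],[0,0,0],[0,0,0],[0,0,0]]' --twist '[[0,0,0],[0,0,0],[0,0,0],[0,0,0],[0,0,0]]' --grip '[1,0.5,0.5,0.5,0.5]' --force 50

```text
time: 21.2
ee_pos: [0.4149, 0.3446, 0.0585]
tcp_rot: [179.9, -0.1, 73.0]
wrist_force: [1.1, 0.4, 4.0]
opening: 0.055
grasp_force: 55.8
```

Call:
move_arm --offset '[[0,0,0],[0,0,0],[0,0,-1],[0,0,-2],[0,0,-2]]' --twist '[[0,0,0],[0,0,0],[0,0,0],[0,0,0],[0,0,0]]' --grip '[0.45,0.45,0.45,0.45,0.45]'

```text
time: 21.7
ee_pos: [0.4134, 0.3432, 0.107]
tcp_rot: [-179.9, 0.1, 73.0]
wrist_force: [-0.5, -0.2, -4.9]
opening: 0.0551
grasp_force: 54.8
```

```bash
python3 g.py 49 -62 .3
```

```text
t 21.7 S [-129.6  483.1] z 0.107 rot [-1.7992e+02  1.2000e-01  7.2980e+01] go [-44.1   36.69 -19.26] dyaw->twist -0.3781
```

Call:
move_arm --offset '[[0,0,-4],[0,0,-4.5],[0,0,-4.5],[0,0,-4.3],[-3.86,1.28,0]]' --twist '[[0,0,0],[0,0,-0.126],[0,0,-0.126],[0,0,-0.126],[0,0,0]]' --grip '[0.45,0.45,0.45,0.45,0.45]'

```text
time: 22.2
ee_pos: [0.43, 0.3092, 0.2862]
tcp_rot: [179.6, -0.3, 95.1]
wrist_force: [2.1, 0.0, -5.1]
opening: 0.0548
grasp_force: 56.1
```

Call:
move_arm --offset '[[-3.86,1.28,0],[-3.86,1.28,0],[-3.86,1.28,0],[-3.86,1.28,0],[-3.86,1.28,0]]' --twist '[[0,0,0],[0,0,0],[0,0,0],[0,0,0],[0,0,0]]' --grip '[0.45,0.45,0.45,0.45,0.45]'

```text
time: 22.7
ee_pos: [0.5093, 0.1174, 0.2798]
tcp_rot: [-179.9, 0.0, 94.6]
wrist_force: [1.3, 0.8, -6.3]
opening: 0.0552
grasp_force: 55.9
```

Call:
move_arm --offset '[[-3.86,1.28,0],[-3.86,1.28,0],[-3.86,1.28,0],[-3.86,1.28,0],[-3.86,1.28,0]]' --twist '[[0,0,0],[0,0,0],[0,0,0],[0,0,0],[0,0,0]]' --grip '[0.45,0.45,0.45,0.45,0.45]'

```text
time: 23.2
ee_pos: [0.5887, -0.0697, 0.2797]
tcp_rot: [-179.9, -0.0, 94.6]
wrist_force: [0.1, 0.2, -5.3]
opening: 0.0547
grasp_force: 55.9
```

Call:
move_arm --offset '[[-3.86,1.28,0],[-3.86,1.28,0],[0,0,0],[0,0,0]]' --twist '[[0,0,0],[0,0,0],[0,0,0],[0,0,0]]' --grip '[0.45,0.45,0.45,0.45]'

```text
time: 23.6
ee_pos: [0.6202, -0.1438, 0.2788]
tcp_rot: [-179.9, -0.1, 94.5]
wrist_force: [-0.1, 0.8, -6.8]
opening: 0.055
grasp_force: 56.6
```

```bash
python3 g.py 49 -58 .145
```

```text
t 23.6 S [ 37.1 -19. ] z 0.2788 rot [-1.7985e+02 -6.0000e-02  9.4540e+01] go [-3.91  1.23 13.37] dyaw->twist -0.0018
```

Call:
move_arm --offset '[[-3.9,1.2,0],[0,0,4],[0,0,4],[0,0,0],[0,0,0]]' --twist '[[0,0,0],[0,0,0],[0,0,0],[0,0,0],[0,0,0]]' --grip '[0.45,0.45,0.45,0.45,0.45]'

```text
time: 24.1
ee_pos: [0.6351, -0.1797, 0.2007]
tcp_rot: [-179.9, -0.0, 94.7]
wrist_force: [0.4, 0.2, -4.1]
opening: 0.0546
grasp_force: 57.4
```

```bash
cat > hold.py <<'E'
from h import *
import sys
k=sys.argv[1]; c=cam('wrist'); z=c['obs']['ee_pos'][2]; P=cloud(c)
m=mask(c,k)&(P[...,2]>z-.055)&(P[...,2]<z+.03)&(np.hypot(*(P[...,:2]-c['obs']['ee_pos'][:2]).transpose(2,0,1))<.08)
q=P[m]; S=np.array([insh(p) for p in q])
t=np.median(q[:,2]); print('median z',t)
k2=abs(q[:,2]-np.percentile(q[:,2],80))<.003
print('lid S range',np.round(np.percentile(S[k2],[1,99],axis=0),1).tolist(),'z',np.median(q[k2,2]),k2.sum())
# spacer face nearest
m=mask(c,'orange',80,25)&(P[...,2]>.09)&(P[...,2]<.135)&(P[...,1]<-.1); q=P[m]
if len(q): S=np.array([insh(p) for p in q]); print('spacer S',np.round(np.percentile(S,[3,97],axis=0),1).tolist(),len(q))
E
python3 hold.py red; python3 g.py 49 -58 .145
```

```text
median z 0.211966870507171
lid S range [[22.7, -82.5], [75.8, -37.6]] z 0.21203327407171912 12149
t 24.15 S [ 49.9 -56.5] z 0.2027 rot [1.7986e+02 5.0000e-02 9.4700e+01] go [-0.15 -0.1   5.77] dyaw->twist 0.001
```

Call:
move_arm --offset '[[0,0,3],[0,0,2],[0,0,0.8],[0,0,0.4],[0,0,0]]' --twist '[[0,0,0],[0,0,0],[0,0,0],[0,0,0],[0,0,0]]' --grip '[0.45,0.45,0.45,0.45,0.45]'

```text
time: 24.65
ee_pos: [0.6364, -0.1808, 0.1397]
tcp_rot: [179.9, 0.0, 94.7]
wrist_force: [0.0, -0.0, -4.9]
opening: 0.0547
grasp_force: 57.4
```

Call:
move_arm --offset '[[0,0,0.2],[0,0,0],[0,0,0]]' --twist '[[0,0,0],[0,0,0],[0,0,0]]' --grip '[0.45,0.45,0.45]'

```text
time: 24.95
ee_pos: [0.6359, -0.1809, 0.1365]
tcp_rot: [180.0, 0.0, 94.6]
wrist_force: [-0.3, 0.5, -5.6]
opening: 0.0548
grasp_force: 57.4
```

```bash
python3 g.py 49 -67 .138
```

```text
t 24.95 S [ 49.7 -57.3] z 0.1365 rot [1.7996e+02 2.0000e-02 9.4640e+01] go [-0.97 -0.07 -0.15] dyaw->twist 0.0
```

Call:
move_arm --offset '[[0,0,0.1],[-0.3,0,0],[-0.3,0,0],[-0.1,0,0],[0,0,0]]' --twist '[[0,0,0],[0,0,0],[0,0,0],[0,0,0],[0,0,0]]' --grip '[0.45,0.45,0.45,0.45,0.45]'

```text
time: 25.45
ee_pos: [0.6362, -0.1881, 0.1348]
tcp_rot: [-180.0, -0.0, 94.6]
wrist_force: [0.1, 0.4, -6.2]
opening: 0.0547
grasp_force: 57.5
```

Call:
move_arm --offset '[[-0.1,0,0],[0,0,0],[-0.1,0,0],[0,0,0]]' --twist '[[0,0,0],[0,0,0],[0,0,0],[0,0,0]]' --grip '[0.45,0.45,0.45,0.45]'

```text
time: 25.85
ee_pos: [0.6364, -0.1897, 0.1349]
tcp_rot: [180.0, -0.0, 94.6]
wrist_force: [-0.9, -0.5, -5.8]
opening: 0.0544
grasp_force: 57.6
```

Call:
move_arm --offset '[[-0.1,0,0],[0,0,0],[0,0,0]]' --twist '[[0,0,0],[0,0,0],[0,0,0]]' --grip '[0.45,0.45,0.45]'

```text
time: 26.15
ee_pos: [0.6364, -0.1898, 0.1349]
tcp_rot: [-180.0, -0.1, 94.7]
wrist_force: [-1.2, 5.5, -5.2]
opening: 0.0549
grasp_force: 57.7
```

Call:
move_arm --offset '[[-0.1,0,0],[0,0,0],[0,0,0]]' --twist '[[0,0,0],[0,0,0],[0,0,0]]' --grip '[0.45,0.45,0.45]'

```text
time: 26.45
ee_pos: [0.6364, -0.1899, 0.135]
tcp_rot: [-180.0, -0.2, 94.7]
wrist_force: [-2.0, 10.1, -4.0]
opening: 0.055
grasp_force: 57.9
```

```bash
python3 hold.py red; python3 g.py 49 -67 .138
```

```text
median z 0.14623447351334726
lid S range [[23.0, -92.7], [76.3, -47.8]] z 0.14629838314125726 12201
spacer S [[8.0, -125.2], [8.0, -125.2]] 1
t 26.5 S [ 49.5 -66.3] z 0.135 rot [-179.98   -0.18   94.73] go [-0.07 -0.05 -0.3 ] dyaw->twist 0.0015
```

Contact is clear: the box touches the spacer at TCP y' -66.3. Backing off some of the preload, lowering and releasing.

Call:
move_arm --offset '[[0.12,0,0],[0,0,0.1],[0,0,0.1],[0,0,0]]' --twist '[[0,0,0],[0,0,0],[0,0,0],[0,0,0]]' --grip '[0.45,0.45,0.45,0.45]'

```text
time: 26.9
ee_pos: [0.6366, -0.1898, 0.1336]
tcp_rot: [179.9, -0.1, 94.7]
wrist_force: [-1.1, 6.0, -1.2]
opening: 0.0551
grasp_force: 58.1
```

Call:
move_arm --offset '[[0,0,0.1],[0,0,0],[0,0,0]]' --twist '[[0,0,0],[0,0,0],[0,0,0]]' --grip '[0.45,0.45,0.45]'

```text
time: 27.2
ee_pos: [0.6366, -0.1898, 0.1336]
tcp_rot: [179.9, -0.0, 94.7]
wrist_force: [-3.7, 8.0, 5.8]
opening: 0.055
grasp_force: 58.7
```

Call:
move_arm --offset '[[0,0,0],[0,0,0],[0,0,0],[0,0,0],[0,0,0]]' --twist '[[0,0,0],[0,0,0],[0,0,0],[0,0,0],[0,0,0]]' --grip '[0.7,0.8,0.95,1,1]'

```text
time: 27.7
ee_pos: [0.6365, -0.1908, 0.1319]
tcp_rot: [180.0, 0.0, 94.6]
wrist_force: [0.2, -0.0, 0.6]
opening: 0.0853
grasp_force: 0.0
```

Call:
move_arm --offset '[[0,0,-1],[0,0,-3],[0,0,-4],[0,0,-4],[0,0,0]]' --twist '[[0,0,0],[0,0,0],[0,0,0],[0,0,0],[0,0,0]]' --grip '[1,1,1,1,1]'

```text
time: 28.2
ee_pos: [0.6376, -0.1909, 0.2594]
tcp_rot: [179.5, 0.2, 94.6]
wrist_force: [1.0, -0.4, 0.6]
opening: 0.0853
grasp_force: 0.0
```

```bash
cat > row.py <<'E'
from h import *
c=cam('wrist'); P=cloud(c); o=c['obs']
for k in ('red','yellow','blue'):
    for ctr,wh,a,z,n in rects(c,k,.13,.165,80): print(k,'S ctr',np.round(insh(ctr/1000),1),wh,a,z,n)
for ctr,wh,a,z,n in rects(c,'orange',.17,.19,40): print('spacer grip',np.round(insh(ctr/1000),1),wh,a,z,n)
E
python3 row.py;  python3 g.py 49 -110 .138
```

```text
red S ctr [ 50.  -78.4] [55.6 62.8] 4.4 0.1449 4870
spacer grip [  47.3 -122.1] [27.7 21.6] 4.6 0.1825 1193
t 28.25 S [ 50.4 -67.4] z 0.2562 rot [1.7967e+02 1.3000e-01 9.4640e+01] go [-4.23 -0.21 11.83] dyaw->twist -0.0
```

Step 1 is in place: red and spacer are 43.7 mm apart. Next I'm taking the spacer out and over to the other side of red.

Call:
move_arm --offset '[[-2.7,-0.15,0],[-2.8,-0.15,0],[0,0,3],[0,0,3],[0,0,1.5]]' --twist '[[0,0,0],[0,0,0],[0,0,0],[0,0,0],[0,0,0]]' --grip '[0.8,0.8,0.8,0.8,0.8]'

```text
time: 28.75
ee_pos: [0.6368, -0.2456, 0.1731]
tcp_rot: [-179.8, -0.1, 94.6]
wrist_force: [-0.0, 0.1, -0.1]
opening: 0.0685
grasp_force: 0.0
```

```bash
python3 g.py 47.3 -122.2 .1755
```

```text
t 28.75 S [  45.4 -121.9] z 0.1731 rot [-1.7977e+02 -1.1000e-01  9.4610e+01] go [-0.03  0.19 -0.24] dyaw->twist -0.0006
```

Call:
move_arm --offset '[[0,0.1,-0.15],[0,0,0],[0,0,0],[0,0,0],[0,0,0]]' --twist '[[0,0,0],[0,0,0],[0,0,0],[0,0,0],[0,0,0]]' --grip '[0.6,0.3,0.15,0.1,0.1]' --force 40

```text
time: 29.25
ee_pos: [0.6393, -0.2457, 0.1799]
tcp_rot: [179.9, 0.1, 94.6]
wrist_force: [-2.1, 0.9, 5.6]
opening: 0.0275
grasp_force: 42.9
```

Call:
move_arm --offset '[[0,0,0],[0,0,0],[0,0,0]]' --twist '[[0,0,0],[0,0,0],[0,0,0]]' --grip '[0.1,0.1,0.1]'

```text
time: 29.55
ee_pos: [0.6393, -0.2457, 0.1799]
tcp_rot: [179.9, 0.1, 94.6]
wrist_force: [-1.4, -0.2, 5.1]
opening: 0.0273
grasp_force: 42.9
```

```bash
python3 g.py 47.3 -122.2 .1755
```

```text
t 29.55 S [  47.9 -122.1] z 0.1799 rot [1.7989e+02 5.0000e-02 9.4640e+01] go [-0.01 -0.06  0.44] dyaw->twist 0.0
```

Call:
move_arm --offset '[[0,0,-1.5],[0,0,-2.5],[0,0,-3],[0,0,-3],[0,0,0]]' --twist '[[0,0,0],[0,0,0],[0,0,0],[0,0,0],[0,0,0]]' --grip '[0.1,0.1,0.1,0.1,0.1]'

```text
time: 30.05
ee_pos: [0.6396, -0.2458, 0.283]
tcp_rot: [179.7, 0.2, 94.6]
wrist_force: [-0.3, 0.0, -2.1]
opening: 0.0271
grasp_force: 41.9
```

Call:
move_arm --offset '[[2.5,0,0],[3.0,0,0],[3.0,0,0],[0,0,0],[0,0,0]]' --twist '[[0,0,0],[0,0,0],[0,0,0],[0,0,0],[0,0,0]]' --grip '[0.1,0.1,0.1,0.1,0.1]'

```text
time: 30.55
ee_pos: [0.632, -0.1602, 0.2777]
tcp_rot: [-180.0, -0.0, 94.7]
wrist_force: [1.0, -0.8, -3.0]
opening: 0.0273
grasp_force: 41.9
```

```bash
python3 row.py; python3 g.py 47.3 -32 .178
```

```text
spacer grip [ 47.  -25.5] [52.8  1.1] 4.8 0.1824 453
t 30.6 S [ 47.5 -37.1] z 0.2776 rot [-179.95   -0.     94.66] go [ 0.51 -0.01  9.96] dyaw->twist 0.0004
```

Call:
move_arm --offset '[[0.4,0,0],[0,0,3],[0,0,3],[0,0,2],[0,0,0]]' --twist '[[0,0,0],[0,0,0],[0,0,0],[0,0,0],[0,0,0]]' --grip '[0.1,0.1,0.1,0.1,0.1]'

```text
time: 31.1
ee_pos: [0.6305, -0.1572, 0.1946]
tcp_rot: [-179.7, -0.1, 94.6]
wrist_force: [0.4, -0.5, -1.8]
opening: 0.0273
grasp_force: 41.7
```

```bash
python3 g.py 47.5 -33 .1805
```

```text
t 31.1 S [ 46.2 -33.2] z 0.1946 rot [-1.7969e+02 -1.0000e-01  9.4580e+01] go [0.02 0.14 1.41] dyaw->twist -0.001
```

Call:
move_arm --offset '[[0,0,1.0],[0,0,0.2],[0,0,0],[0,0,0]]' --twist '[[0,0,0],[0,0,0],[0,0,0],[0,0,0]]' --grip '[0.1,0.1,0.1,0.1]'

```text
time: 31.5
ee_pos: [0.6321, -0.157, 0.1873]
tcp_rot: [179.9, 0.0, 94.6]
wrist_force: [1.2, 0.7, -2.8]
opening: 0.0272
grasp_force: 41.8
```

```bash
python3 g.py 47.5 -33 .1805
```

```text
t 31.5 S [ 47.8 -33.2] z 0.1873 rot [1.7993e+02 2.0000e-02 9.4630e+01] go [ 0.02 -0.03  0.68] dyaw->twist -0.0001
```

Call:
move_arm --offset '[[0,0,0.5],[0,0,0.1],[0,0,0],[0,0,0.1],[0,0,0]]' --twist '[[0,0,0],[0,0,0],[0,0,0],[0,0,0],[0,0,0]]' --grip '[0.1,0.1,0.1,0.1,0.1]'

```text
time: 32.0
ee_pos: [0.6317, -0.1569, 0.18]
tcp_rot: [180.0, 0.0, 94.6]
wrist_force: [-1.4, 0.6, 2.8]
opening: 0.0271
grasp_force: 42.3
```

Call:
move_arm --offset '[[0,0,0.1],[0,0,0],[0,0,0]]' --twist '[[0,0,0],[0,0,0],[0,0,0]]' --grip '[0.1,0.1,0.1]'

```text
time: 32.3
ee_pos: [0.6317, -0.1569, 0.1799]
tcp_rot: [179.9, 0.0, 94.6]
wrist_force: [-3.1, 1.3, 7.9]
opening: 0.0274
grasp_force: 43.1
```

```bash
python3 g.py 47.5 -33 .1805
```

```text
t 32.3 S [ 47.5 -33. ] z 0.1799 rot [1.7992e+02 3.0000e-02 9.4640e+01] go [ 0.    0.   -0.06] dyaw->twist 0.0
```

Call:
move_arm --offset '[[0,0,0],[0,0,0],[0,0,0],[0,0,0],[0,0,-1.5]]' --twist '[[0,0,0],[0,0,0],[0,0,0],[0,0,0],[0,0,0]]' --grip '[0.3,0.45,0.6,0.7,0.7]'

```text
time: 32.8
ee_pos: [0.6311, -0.1566, 0.1912]
tcp_rot: [-179.8, -0.1, 94.6]
wrist_force: [1.0, 0.3, -0.4]
opening: 0.0597
grasp_force: 0.0
```

Call:
move_arm --offset '[[0,0,-3],[0,0,-3],[0,0,-3],[0,0,0],[0,0,0]]' --twist '[[0,0,0],[0,0,0],[0,0,0],[0,0,0],[0,0,0]]' --grip '[0.7,0.7,0.7,0.7,0.7]'

```text
time: 33.3
ee_pos: [0.6321, -0.157, 0.2836]
tcp_rot: [179.9, 0.0, 94.6]
wrist_force: [0.2, -0.0, -0.7]
opening: 0.0597
grasp_force: 0.0
```

```bash
python3 row.py
```

```text
red S ctr [ 49.7 -78.3] [55.5 62.6] 4.6 0.1449 3186
spacer grip [ 47.2 -33.8] [27.8 22. ] 4.7 0.1826 1100
```

Call:
move_arm --offset '[[3.7,-1.95,0],[3.7,-1.95,0],[3.7,-1.95,0],[3.7,-1.95,0],[3.7,-1.95,0]]' --twist '[[0,0,0],[0,0,0],[0,0,0],[0,0,0],[0,0,0]]' --grip '[0.5,0.3,0,0,0]'

```text
time: 33.85
ee_pos: [0.518, 0.0208, 0.2817]
tcp_rot: [-179.9, -0.0, 94.6]
wrist_force: [0.4, 0.8, 0.2]
opening: 0.0002
grasp_force: 0.0
```

Call:
move_arm --offset '[[3.7,-1.95,0],[3.7,-1.95,0],[3.7,-1.95,0],[0,0,0],[0,0,0]]' --twist '[[0,0,0],[0,0,0],[0,0,0.1],[0,0,0.097],[0,0,0]]' --grip '[0,0,0,0,0]'

```text
time: 34.35
ee_pos: [0.4514, 0.1264, 0.2823]
tcp_rot: [-179.9, 0.0, 83.4]
wrist_force: [0.2, -0.3, 0.2]
opening: 0.0002
grasp_force: 0.0
```

```bash
python3 b.py yellow
```

```text
t 34.35 tcp [0.4514 0.1264 0.2823] [-1.7993e+02  3.0000e-02  8.3410e+01]
yellow (array([407. , 194.5]), array([63. , 55.1]), 83.4, 0.0744, 3322) tool yaw 83.4 twist 0.0 go [ 6.33 -5.22 13.24]
```

Call:
move_arm --offset '[[3.2,-2.6,0],[3.2,-2.6,0],[0,0,4.5],[0,0,4.5],[0,0,4.5]]' --twist '[[0,0,0],[0,0,0],[0,0,0],[0,0,0],[0,0,0]]' --grip '[0,0,0,0,0]'

```text
time: 34.9
ee_pos: [0.4081, 0.1946, 0.1461]
tcp_rot: [-180.0, 0.0, 83.5]
wrist_force: [1.0, -0.2, 0.1]
opening: 0.0001
grasp_force: 0.0
```

Call:
move_arm --offset '[[0,0,3.5],[0,0,0.5],[0,0,0],[0,0,0]]' --twist '[[0,0,0],[0,0,0],[0,0,0],[0,0,0]]' --grip '[0,0,0,0]'

```text
time: 35.3
ee_pos: [0.4091, 0.1952, 0.1102]
tcp_rot: [179.9, -0.1, 83.4]
wrist_force: [0.6, -0.2, 0.7]
opening: 0.0
grasp_force: 0.0
```

```bash
python3 -c "
from h import *
print(go([.407,.1945],.0915))"
```

```text
[-0.09 -0.21  1.87]
```

Call:
move_arm --offset '[[0,-0.2,0.8],[0,0,0.5],[0,0,0.4],[0,0,0.3],[0,0,0]]' --twist '[[0,0,0],[0,0,0],[0,0,0],[0,0,0],[0,0,0]]' --grip '[0,0,0,0,0]'

```text
time: 35.8
ee_pos: [0.4068, 0.1957, 0.0918]
tcp_rot: [179.8, -0.1, 83.4]
wrist_force: [-7.7, -4.3, 28.3]
opening: -0.0001
grasp_force: 13.9
```

Call:
move_arm --offset '[[0,0,0.2],[0,0,0.1],[0,0,0]]' --twist '[[0,0,0],[0,0,0],[0,0,0]]' --grip '[0,0,0]'

```text
time: 36.1
ee_pos: [0.407, 0.1958, 0.0915]
tcp_rot: [179.7, -0.2, 83.4]
wrist_force: [-17.1, -8.2, 52.7]
opening: -0.0004
grasp_force: 26.2
```

Call:
move_arm --offset '[[0,0,-2],[0,0,-4],[0,0,-4],[0,0,-2],[0,0,0]]' --twist '[[0,0,0],[0,0,0],[0,0,0],[0,0,0],[0,0,0]]' --grip '[0,0,0.6,1,1]'

```text
time: 36.6
ee_pos: [0.4072, 0.196, 0.2086]
tcp_rot: [179.7, -0.2, 83.4]
wrist_force: [-0.1, 0.2, -0.7]
opening: 0.0434
grasp_force: 0.0
```

```bash
python3 b.py yellow
```

```text
t 36.6 tcp [0.4072 0.196  0.2086] [ 1.7974e+02 -1.6000e-01  8.3370e+01]
yellow (array([406.6, 195.1]), array([62.7, 55.6]), 83.3, 0.0699, 4241) tool yaw 83.3 twist 0.001 go [-0.07 -0.01  5.65]
```

Call:
move_arm --offset '[[1.1,0,0],[0,0,4],[0,0,4],[0,0,4],[0,0,2.5]]' --twist '[[0,0,0],[0,0,0],[0,0,0],[0,0,0],[0,0,0]]' --grip '[1,1,1,1,1]'

```text
time: 37.15
ee_pos: [0.4053, 0.206, 0.0558]
tcp_rot: [-179.8, 0.2, 83.4]
wrist_force: [0.7, -0.1, 0.9]
opening: 0.0857
grasp_force: 0.0
```

Call:
move_arm --offset '[[0,0,0.5],[0,0,0],[0,0,0],[0,0,0],[0,0,0]]' --twist '[[0,0,0],[0,0,0],[0,0,0],[0,0,0],[0,0,0]]' --grip '[1,0.5,0.5,0.5,0.5]' --force 50

```text
time: 37.65
ee_pos: [0.4082, 0.2069, 0.057]
tcp_rot: [179.9, -0.1, 83.4]
wrist_force: [0.0, 1.3, 5.7]
opening: 0.0549
grasp_force: 56.1
```

Call:
move_arm --offset '[[0,0,0],[0,0,0],[0,0,-1],[0,0,-4],[0,0,-4]]' --twist '[[0,0,0],[0,0,0],[0,0,0],[0,0,0],[0,0,-0.1]]' --grip '[0.45,0.45,0.45,0.45,0.45]'

```text
time: 38.15
ee_pos: [0.4062, 0.2057, 0.1458]
tcp_rot: [-179.8, 0.1, 89.1]
wrist_force: [1.2, 1.2, -6.0]
opening: 0.0552
grasp_force: 57.5
```

Call:
move_arm --offset '[[0,0,-4.5],[0,0,-4.5],[0,0,-4],[0,0,0],[0,0,0]]' --twist '[[0,0,-0.098],[0,0,0],[0,0,0],[0,0,0],[0,0,0]]' --grip '[0.45,0.45,0.45,0.45,0.45]'

```text
time: 38.65
ee_pos: [0.4074, 0.2063, 0.2754]
tcp_rot: [180.0, -0.0, 94.7]
wrist_force: [0.4, -0.2, -7.1]
opening: 0.055
grasp_force: 57.6
```

```bash
python3 g.py 49 30 .28
```

```text
t 38.65 S [-146.7  347.1] z 0.2754 rot [179.98  -0.    94.69] go [-31.73  19.54  -0.46] dyaw->twist 0.0009
```

Call:
move_arm --offset '[[-3.5,2.15,0],[-3.5,2.15,0],[-3.5,2.15,0],[-3.5,2.15,0],[-3.5,2.15,0]]' --twist '[[0,0,0],[0,0,0],[0,0,0],[0,0,0],[0,0,0]]' --grip '[0.45,0.45,0.45,0.45,0.45]'

```text
time: 39.15
ee_pos: [0.5288, 0.0391, 0.2728]
tcp_rot: [-179.8, -0.0, 94.7]
wrist_force: [0.7, 1.4, -5.7]
opening: 0.0546
grasp_force: 57.5
```

Call:
move_arm --offset '[[-3.5,2.15,0],[-3.5,2.15,0],[-3.5,2.15,0],[-3.5,2.15,0],[0,0,0]]' --twist '[[0,0,0],[0,0,0],[0,0,0],[0,0,0],[0,0,0]]' --grip '[0.45,0.45,0.45,0.45,0.45]'

```text
time: 39.65
ee_pos: [0.6272, -0.0957, 0.2699]
tcp_rot: [-179.6, -0.0, 94.5]
wrist_force: [-1.3, 1.3, -6.7]
opening: 0.0552
grasp_force: 57.9
```

```bash
python3 hold.py yellow; python3 g.py 49 30 .145
```

```text
median z 0.2826960942552468
lid S range [[21.6, 3.3], [74.8, 47.3]] z 0.2827663769556745 12270
t 39.7 S [47.1 30.3] z 0.2708 rot [-1.7963e+02 -8.0000e-02  9.4530e+01] go [-0.04  0.28 12.58] dyaw->twist -0.0019
```

Call:
move_arm --offset '[[0,0.2,4],[0,0,4],[0,0,3],[0,0,1.5],[0,0,0]]' --twist '[[0,0,0],[0,0,0],[0,0,0],[0,0,0],[0,0,0]]' --grip '[0.45,0.45,0.45,0.45,0.45]'

```text
time: 40.2
ee_pos: [0.6262, -0.0908, 0.1474]
tcp_rot: [-179.7, -0.1, 94.7]
wrist_force: [0.5, 1.6, -5.8]
opening: 0.0551
grasp_force: 57.8
```

Call:
move_arm --offset '[[0,0,0.3],[0,0,0],[0,0,0]]' --twist '[[0,0,0],[0,0,0],[0,0,0]]' --grip '[0.45,0.45,0.45]'

```text
time: 40.5
ee_pos: [0.6286, -0.0917, 0.149]
tcp_rot: [179.9, 0.0, 94.7]
wrist_force: [0.0, -0.1, -5.3]
opening: 0.0551
grasp_force: 57.9
```

```bash
python3 hold.py yellow; python3 g.py 49 25 .134
```

```text
median z 0.16181985516859382
lid S range [[23.3, 7.3], [76.6, 51.2]] z 0.16189213038017114 12277
t 40.55 S [49.6 32.2] z 0.1488 rot [1.7989e+02 2.0000e-02 9.4700e+01] go [-0.72 -0.06  1.48] dyaw->twist 0.001
```

Call:
move_arm --offset '[[0,0,0.7],[0,0,0.7],[0,0,0],[-0.3,0,0],[-0.2,0,0]]' --twist '[[0,0,0],[0,0,0],[0,0,0],[0,0,0],[0,0,0]]' --grip '[0.45,0.45,0.45,0.45,0.45]'

```text
time: 41.05
ee_pos: [0.6283, -0.0969, 0.1332]
tcp_rot: [-180.0, 0.0, 94.7]
wrist_force: [-0.5, 0.0, -7.4]
opening: 0.0553
grasp_force: 57.9
```

Call:
move_arm --offset '[[-0.1,0,0],[0,0,0],[0,0,0]]' --twist '[[0,0,0],[0,0,0],[0,0,0]]' --grip '[0.45,0.45,0.45]'

```text
time: 41.35
ee_pos: [0.6285, -0.0977, 0.1334]
tcp_rot: [-180.0, -0.0, 94.7]
wrist_force: [-0.7, -0.6, -5.8]
opening: 0.0549
grasp_force: 57.9
```

```bash
python3 hold.py yellow; python3 g.py 49 25 .134
```

```text
median z 0.1461472985480817
lid S range [[22.7, 1.3], [75.9, 45.3]] z 0.14621666085212937 12288
spacer S [[7.9, -31.6], [7.9, -31.6]] 1
t 41.4 S [49.1 26.3] z 0.1334 rot [180.   -0.   94.7] go [-0.13 -0.01 -0.06] dyaw->twist 0.001
```

Call:
move_arm --offset '[[-0.2,0,0],[0,0,0],[-0.1,0,0],[0,0,0]]' --twist '[[0,0,0],[0,0,0],[0,0,0],[0,0,0]]' --grip '[0.45,0.45,0.45,0.45]'

```text
time: 41.8
ee_pos: [0.6287, -0.1007, 0.1334]
tcp_rot: [-180.0, 0.0, 94.7]
wrist_force: [-0.3, 0.2, -6.6]
opening: 0.0551
grasp_force: 57.9
```

Call:
move_arm --offset '[[-0.05,0,0],[0,0,0],[0,0,0]]' --twist '[[0,0,0],[0,0,0],[0,0,0]]' --grip '[0.45,0.45,0.45]'

```text
time: 42.1
ee_pos: [0.6288, -0.1011, 0.1334]
tcp_rot: [180.0, -0.0, 94.7]
wrist_force: [-0.4, 0.4, -5.7]
opening: 0.0552
grasp_force: 57.9
```

```bash
python3 g.py 49 25 .134; python3 -c "
from h import *
print(bot.get_obs()['wrist_force'])"
```

```text
t 42.1 S [49.1 22.8] z 0.1334 rot [180.   -0.   94.7] go [ 0.22 -0.01 -0.06] dyaw->twist 0.001
[-0.3637402   0.40065688 -5.74310271]
```

Call:
move_arm --offset '[[-0.05,0,0],[0,0,0],[0,0,0]]' --twist '[[0,0,0],[0,0,0],[0,0,0]]' --grip '[0.45,0.45,0.45]'

```text
time: 42.4
ee_pos: [0.6288, -0.1016, 0.1334]
tcp_rot: [-180.0, -0.0, 94.7]
wrist_force: [-0.2, -0.0, -5.1]
opening: 0.055
grasp_force: 57.9
```

Call:
move_arm --offset '[[-0.05,0,0],[0,0,0],[0,0,0]]' --twist '[[0,0,0],[0,0,0],[0,0,0]]' --grip '[0.45,0.45,0.45]'

```text
time: 42.7
ee_pos: [0.6288, -0.1019, 0.1334]
tcp_rot: [-180.0, -0.0, 94.7]
wrist_force: [0.4, 2.8, -5.1]
opening: 0.0544
grasp_force: 58.0
```

Call:
move_arm --offset '[[-0.05,0,0],[0,0,0],[0,0,0]]' --twist '[[0,0,0],[0,0,0],[0,0,0]]' --grip '[0.45,0.45,0.45]'

```text
time: 43.0
ee_pos: [0.6289, -0.1025, 0.1334]
tcp_rot: [180.0, -0.0, 94.7]
wrist_force: [-0.8, 2.7, -5.6]
opening: 0.0549
grasp_force: 58.0
```

```bash
python3 hold.py yellow; python3 g.py 49 25 .134
```

```text
median z 0.14619472073719025
lid S range [[22.7, -3.6], [75.9, 40.4]] z 0.14626127127081562 12299
t 43.05 S [49.1 21.4] z 0.1334 rot [ 1.80e+02 -1.00e-02  9.47e+01] go [ 0.36 -0.01 -0.06] dyaw->twist 0.0011
```

Call:
move_arm --offset '[[0,0,0.1],[0,0,0.1],[0,0,0],[0,0,0]]' --twist '[[0,0,0],[0,0,0],[0,0,0],[0,0,0]]' --grip '[0.45,0.45,0.45,0.45]'

```text
time: 43.45
ee_pos: [0.629, -0.1025, 0.1321]
tcp_rot: [180.0, 0.0, 94.7]
wrist_force: [-2.3, 4.0, 3.1]
opening: 0.0554
grasp_force: 58.9
```

Call:
move_arm --offset '[[0,0,0],[0,0,0],[0,0,0],[0,0,0],[0,0,0]]' --twist '[[0,0,0],[0,0,0],[0,0,0],[0,0,0],[0,0,0]]' --grip '[0.7,0.8,0.95,1,1]'

```text
time: 43.95
ee_pos: [0.6289, -0.1027, 0.1314]
tcp_rot: [180.0, 0.0, 94.7]
wrist_force: [-0.2, 0.9, 0.4]
opening: 0.0856
grasp_force: 0.0
```

Call:
move_arm --offset '[[0,0,-1],[0,0,-3],[0,0,-4],[0,0,-4],[0,0,0]]' --twist '[[0,0,0],[0,0,0],[0,0,0],[0,0,0],[0,0,0]]' --grip '[1,1,1,1,1]'

```text
time: 44.45
ee_pos: [0.6301, -0.1028, 0.2587]
tcp_rot: [179.5, 0.1, 94.7]
wrist_force: [1.4, 0.4, 0.4]
opening: 0.0856
grasp_force: 0.0
```

```bash
python3 row.py;  python3 g.py 47.4 -34 .18
```

```text
red S ctr [ 49.9 -77.8] [55.5 63.2] 4.5 0.1449 2624
yellow S ctr [49.4 10.2] [55.5 62. ] 4.1 0.1449 4874
spacer grip [ 47.4 -34.4] [27.9 22.5] 5.2 0.1825 1217
t 44.5 S [50.  21.1] z 0.2556 rot [1.7966e+02 9.0000e-02 9.4700e+01] go [-5.49 -0.31  7.57] dyaw->twist 0.001
```

Call:
move_arm --offset '[[-2.7,-0.15,0],[-2.75,-0.05,0],[0,0,3],[0,0,3],[0,0,0]]' --twist '[[0,0,0],[0,0,0],[0,0,0],[0,0,0],[0,0,0]]' --grip '[0.8,0.8,0.8,0.8,0.8]'

```text
time: 45.0
ee_pos: [0.6294, -0.1569, 0.1863]
tcp_rot: [-179.6, -0.1, 94.7]
wrist_force: [-0.7, -0.6, -0.4]
opening: 0.0684
grasp_force: 0.0
```

```bash
python3 g.py 47.4 -34 .181
```

```text
t 45.0 S [ 45.2 -32.8] z 0.1863 rot [-1.7957e+02 -1.4000e-01  9.4680e+01] go [-0.12  0.22  0.53] dyaw->twist 0.0006
```

Call:
move_arm --offset '[[-0.1,0,0.4],[0,0,0],[0,0,0],[0,0,0],[0,0,0]]' --twist '[[0,0,0],[0,0,0],[0,0,0],[0,0,0],[0,0,0]]' --grip '[0.8,0.6,0.3,0.1,0.1]' --force 40

```text
time: 45.5
ee_pos: [0.6318, -0.1581, 0.1889]
tcp_rot: [179.9, 0.0, 94.7]
wrist_force: [-1.6, -1.2, 6.3]
opening: 0.0268
grasp_force: 40.3
```

Call:
move_arm --offset '[[0,0,0],[0,0,0],[0,0,0],[0,0,0]]' --twist '[[0,0,0],[0,0,0],[0,0,0],[0,0,0]]' --grip '[0.1,0.1,0.1,0.1]'

```text
time: 45.9
ee_pos: [0.6318, -0.1581, 0.1889]
tcp_rot: [179.9, 0.0, 94.7]
wrist_force: [-1.1, 0.5, 5.6]
opening: 0.0269
grasp_force: 40.3
```

```bash
python3 g.py 47.4 -34 .181
```

```text
t 45.9 S [ 47.5 -34.2] z 0.1889 rot [1.7988e+02 4.0000e-02 9.4700e+01] go [ 0.02 -0.01  0.79] dyaw->twist 0.0011
```

Call:
move_arm --offset '[[0,0,-1.5],[0,0,-2.5],[0,0,-3],[0,0,-2.5],[0,0,0]]' --twist '[[0,0,0],[0,0,0],[0,0,0],[0,0,0],[0,0,0]]' --grip '[0.1,0.1,0.1,0.1,0.1]'

```text
time: 46.4
ee_pos: [0.6322, -0.1582, 0.2862]
tcp_rot: [179.7, 0.1, 94.7]
wrist_force: [0.6, 0.3, -1.0]
opening: 0.0268
grasp_force: 40.1
```

Call:
move_arm --offset '[[2.9,0,0],[3.0,0,0],[3.0,0,0],[0,0,0],[0,0,0]]' --twist '[[0,0,0],[0,0,0],[0,0,0],[0,0,0],[0,0,0]]' --grip '[0.1,0.1,0.1,0.1,0.1]'

```text
time: 46.9
ee_pos: [0.624, -0.0688, 0.2812]
tcp_rot: [-179.9, -0.0, 94.8]
wrist_force: [-0.6, -0.3, -2.0]
opening: 0.0272
grasp_force: 40.1
```

```bash
python3 g.py 47.4 55 .181
```

```text
t 46.9 S [46.9 55.4] z 0.2812 rot [-179.93   -0.     94.78] go [-0.04  0.06 10.02] dyaw->twist 0.0025
```

Call:
move_arm --offset '[[-0.07,0,0],[0,0,3],[0,0,3],[0,0,1.8],[0,0,0]]' --twist '[[0,0,0.002],[0,0,0],[0,0,0],[0,0,0],[0,0,0]]' --grip '[0.1,0.1,0.1,0.1,0.1]'

```text
time: 47.4
ee_pos: [0.6232, -0.0709, 0.2016]
tcp_rot: [-179.8, -0.0, 94.5]
wrist_force: [0.3, -0.2, -3.3]
opening: 0.0269
grasp_force: 66.2
```

Call:
move_arm --offset '[[0,0,0],[0,0,0]]' --twist '[[0,0,0],[0,0,0]]' --grip '[0.1,0.1]'

```text
time: 47.6
ee_pos: [0.6245, -0.0706, 0.2052]
tcp_rot: [180.0, 0.0, 94.5]
wrist_force: [0.1, -0.2, -3.2]
opening: 0.0271
grasp_force: 66.2
```

```bash
python3 g.py 47.4 54.7 .1895
```

```text
t 47.6 S [47.3 53.5] z 0.2052 rot [1.7996e+02 2.0000e-02 9.4540e+01] go [0.12 0.01 1.57] dyaw->twist -0.0017
```

```bash
python3 - <<'E'
from h import *
c=cam('wrist'); save(c,'w9.png'); P=cloud(c)
print(c['obs']['ee_pos'],c['obs']['grasp_force'],c['obs']['wrist_force'],c['obs']['torque'])
for k in ('red','yellow','blue'): print(k,[(np.round(insh(r[0]/1000),1),r) for r in rects(c,k,.05,.165,80)])
m=mask(c,'orange',80,25)&(P[...,1]>-.2)&(P[...,1]<.05); q=P[m]; S=np.array([insh(p) for p in q])
for lo in np.arange(.08,.22,.015):
    k=(q[:,2]>=lo)&(q[:,2]<lo+.015)
    if k.sum()>9: print(round(lo,3),k.sum(),np.round(np.percentile(S[k],[3,97],axis=0),1).tolist())
E
```

```text
[ 0.62449848 -0.07061342  0.20515074] 66.21670961380005 [ 0.06687996 -0.19404733 -3.23758264] [ 0.0183845  -0.00193072 -0.02993355]
red [(array([232.1,  96.2]), (array([805.3, -13.1]), array([15.9, 25. ]), 86.9, 0.0826, 521)), (array([197.2,  55.8]), (array([773.7, -56.2]), array([15.5, 33.3]), 67.7, 0.0826, 416)), (array([ 47.2, -47.6]), (array([ 632.6, -171.4]), array([42.4,  2.8]), 5.7, 0.1362, 184))]
yellow [(array([ 48.8, -13.2]), (array([ 631.4, -137. ]), array([51.9, 18.8]), 3.7, 0.1449, 1267))]
blue []
0.08 22 [[8.9, 20.4], [181.5, 78.4]]
0.095 75 [[22.3, 64.9], [71.4, 65.6]]
0.11 429 [[22.5, 65.2], [72.0, 65.9]]
0.125 495 [[22.4, 65.6], [72.0, 66.5]]
0.14 639 [[22.4, 66.1], [72.0, 66.9]]
0.155 841 [[22.4, 66.3], [72.2, 67.4]]
0.17 1306 [[21.5, 55.0], [73.1, 67.2]]
0.185 754 [[34.3, 65.5], [61.2, 67.3]]
0.2 3720 [[34.7, 47.5], [60.6, 67.6]]
0.215 126 [[32.2, 49.9], [62.3, 66.0]]
```

View pics/w9.png

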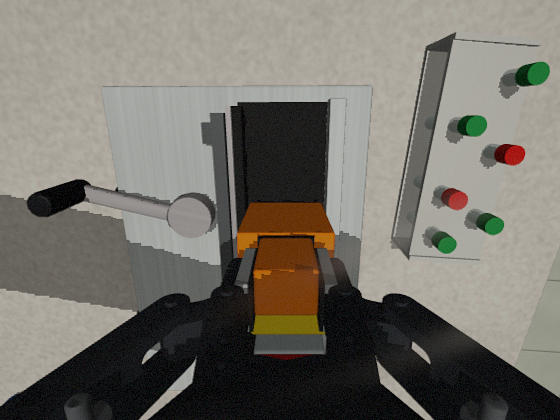

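The picture shows the spacer held between the fingers with yellow's lid behind it (290,325). The cloud shows the spacer leaning about 1.4° with its foot towards yellow, so it brushed yellow. Moving it 3 mm clear before lowering.

Call:
move_arm --offset '[[0.3,0,0],[0,0,0],[0,0,0]]' --twist '[[0,0,0],[0,0,0],[0,0,0]]' --grip '[0.1,0.1,0.1]'

```text
time: 47.95
ee_pos: [0.6241, -0.0669, 0.2046]
tcp_rot: [180.0, 0.0, 94.6]
wrist_force: [0.4, 0.5, -1.7]
opening: 0.0271
grasp_force: 66.2
```

Call:
move_arm --offset '[[0,0,0.8],[0,0,0.5],[0,0,0],[0,0,0.1],[0,0,0]]' --twist '[[0,0,0],[0,0,0],[0,0,0],[0,0,0],[0,0,0]]' --grip '[0.1,0.1,0.1,0.1,0.1]'

```text
time: 48.45
ee_pos: [0.624, -0.0671, 0.1903]
tcp_rot: [-180.0, -0.0, 94.6]
wrist_force: [0.1, -0.2, -1.7]
opening: 0.0273
grasp_force: 66.3
```

```bash
python3 g.py 47.4 54.7 .1895
```

```text
t 48.45 S [47.  57.1] z 0.1903 rot [-180.     -0.     94.58] go [-0.24  0.04  0.08] dyaw->twist -0.001
```

Continue down to contact.

Call:
move_arm --offset '[[0,0,0.1],[0,0,0],[0,0,0.1],[0,0,0]]' --twist '[[0,0,0],[0,0,0],[0,0,0],[0,0,0]]' --grip '[0.1,0.1,0.1,0.1]'

```text
time: 48.85
ee_pos: [0.6239, -0.0671, 0.1883]
tcp_rot: [-180.0, 0.0, 94.6]
wrist_force: [-0.2, -0.1, -2.9]
opening: 0.0269
grasp_force: 66.3
```

Call:
move_arm --offset '[[0,0,0.1],[0,0,0],[0,0,0.1],[0,0,0]]' --twist '[[0,0,0],[0,0,0],[0,0,0],[0,0,0]]' --grip '[0.1,0.1,0.1,0.1]'

```text
time: 49.25
ee_pos: [0.6239, -0.0671, 0.1862]
tcp_rot: [-180.0, -0.0, 94.6]
wrist_force: [0.6, 0.2, -1.9]
opening: 0.0272
grasp_force: 66.3
```

```bash
python3 - <<'E'
from h import *
c=cam('wrist'); P=cloud(c)
print(insh(c['obs']['ee_pos']),c['obs']['ee_pos'][2],c['obs']['wrist_force'])
m=mask(c,'orange',80,25)&(P[...,1]>-.2)&(P[...,1]<.05); q=P[m]; S=np.array([insh(p) for p in q])
for lo in np.arange(.08,.2,.015):
    k=(q[:,2]>=lo)&(q[:,2]<lo+.015)
    if k.sum()>9: print(round(lo,3),k.sum(),np.round(np.percentile(S[k],[3,50,97],axis=0),1).tolist())
E
```

```text
[46.99848672 57.12803901] 0.18621638922571257 [ 0.6102442   0.15268913 -1.91040033]
0.08 208 [[14.8, 45.1], [47.9, 68.9], [84.3, 69.3]]
0.095 428 [[22.2, 68.9], [46.8, 69.3], [71.5, 69.7]]
0.11 545 [[22.1, 69.3], [46.8, 69.8], [71.6, 70.2]]
0.125 669 [[22.1, 69.7], [46.8, 70.2], [71.7, 70.6]]
0.14 1592 [[21.1, 58.8], [46.9, 70.1], [72.8, 71.0]]
0.155 556 [[32.5, 68.7], [46.9, 70.1], [60.2, 70.7]]
0.17 802 [[34.2, 69.5], [47.4, 70.5], [60.6, 71.1]]
0.185 3537 [[34.3, 51.1], [47.3, 63.3], [60.5, 71.1]]
0.2 113 [[31.0, 54.8], [32.4, 62.6], [61.9, 70.2]]
```

Call:
move_arm --offset '[[0,0,0.3],[0,0,0.2],[0,0,0]]' --twist '[[0,0,0],[0,0,0],[0,0,0]]' --grip '[0.1,0.1,0.1]'

```text
time: 49.6
ee_pos: [0.6238, -0.0671, 0.1808]
tcp_rot: [-180.0, -0.0, 94.6]
wrist_force: [0.1, 0.1, -1.8]
opening: 0.0272
grasp_force: 66.3
```

Call:
move_arm --offset '[[0,0,0.2],[0,0,0],[0,0,0.1],[0,0,0]]' --twist '[[0,0,0],[0,0,0],[0,0,0],[0,0,0]]' --grip '[0.1,0.1,0.1,0.1]'

```text
time: 50.0
ee_pos: [0.624, -0.0671, 0.1783]
tcp_rot: [-180.0, 0.0, 94.6]
wrist_force: [-0.1, 0.4, -1.4]
opening: 0.0268
grasp_force: 66.3
```

Call:
move_arm --offset '[[0,0,0.1],[0,0,0],[0,0,0.1],[0,0,0]]' --twist '[[0,0,0],[0,0,0],[0,0,0],[0,0,0]]' --grip '[0.1,0.1,0.1,0.1]'

```text
time: 50.4
ee_pos: [0.6239, -0.0671, 0.1762]
tcp_rot: [-180.0, -0.0, 94.6]
wrist_force: [0.9, 0.3, -3.0]
opening: 0.0269
grasp_force: 66.3
```

Call:
move_arm --offset '[[0,0,0.1],[0,0,0],[0,0,0.1],[0,0,0]]' --twist '[[0,0,0],[0,0,0],[0,0,0],[0,0,0]]' --grip '[0.1,0.1,0.1,0.1]'

```text
time: 50.8
ee_pos: [0.624, -0.0671, 0.1747]
tcp_rot: [180.0, 0.0, 94.6]
wrist_force: [-0.8, -0.5, 0.9]
opening: 0.0275
grasp_force: 66.6
```

Call:
move_arm --offset '[[0,0,0.1],[0,0,0],[0,0,0.1],[0,0,0]]' --twist '[[0,0,0],[0,0,0],[0,0,0],[0,0,0]]' --grip '[0.1,0.1,0.1,0.1]'

```text
time: 51.2
ee_pos: [0.624, -0.0672, 0.1745]
tcp_rot: [179.9, 0.0, 94.6]
wrist_force: [-5.0, -0.6, 11.7]
opening: 0.0269
grasp_force: 68.1
```

```bash
python3 - <<'E'
from h import *
c=cam('wrist'); P=cloud(c)
print(insh(c['obs']['ee_pos']),c['obs']['ee_pos'][2],c['obs']['wrist_force'])
m=mask(c,'orange',80,25)&(P[...,1]>-.2)&(P[...,1]<.05); q=P[m]; S=np.array([insh(p) for p in q])
print(np.histogram(q[:,2],bins=np.arange(.07,.2,.005)))
E
```

```text
[47.04870531 56.98017498] 0.17454810354376993 [-4.99306384 -0.62885204 11.6554315 ]
(array([  36,  148,  145,  152,  155,  162,  163,  185,  205,  219,  228,
        238,  271,  394,  853,  192,  199,  235,  259,  278,  306,  347,
       3056,   83,   68]), array([0.07 , 0.075, 0.08 , 0.085, 0.09 , 0.095, 0.1  , 0.105, 0.11 ,
       0.115, 0.12 , 0.125, 0.13 , 0.135, 0.14 , 0.145, 0.15 , 0.155,
       0.16 , 0.165, 0.17 , 0.175, 0.18 , 0.185, 0.19 , 0.195]))
```

Call:
move_arm --offset '[[0,0,0],[0,0,0],[0,0,0],[0,0,0],[0,0,-1.5]]' --twist '[[0,0,0],[0,0,0],[0,0,0],[0,0,0],[0,0,0]]' --grip '[0.3,0.45,0.6,0.7,0.8]'

```text
time: 51.75
ee_pos: [0.6232, -0.067, 0.1852]
tcp_rot: [-179.8, -0.0, 94.6]
wrist_force: [-0.4, -0.0, -0.2]
opening: 0.0681
grasp_force: 0.0
```

Call:
move_arm --offset '[[0,0,-3],[0,0,-3],[0,0,-3],[0,0,0],[0,0,0]]' --twist '[[0,0,0],[0,0,0],[0,0,0],[0,0,0],[0,0,0]]' --grip '[0.8,0.8,0.8,0.8,0.8]'

```text
time: 52.25
ee_pos: [0.6244, -0.0671, 0.2775]
tcp_rot: [179.9, 0.0, 94.6]
wrist_force: [-0.6, -0.8, -0.8]
opening: 0.0685
grasp_force: 0.0
```

```bash
python3 row.py; python3 g.py 47.4 54 .18
```

```text
red S ctr [ 49.7 -77.7] [55.5 62.5] 4.3 0.1449 3019
yellow S ctr [49.2  9.6] [55.5 63.4] 4.7 0.1449 3432
spacer grip [47.  57.9] [27.9 21.9] 4.8 0.1827 1166
t 52.3 S [47.1 57.1] z 0.2764 rot [-1.7995e+02 -1.0000e-02  9.4590e+01] go [-0.31  0.04  9.64] dyaw->twist -0.0009
```

Red–yellow spacing reads 87.3 mm, which is good. The spacer stands 4 mm off yellow; blue will slide it closed. Next, blue.

Call:
move_arm --offset '[[3.9,-0.26,0],[3.9,-0.26,0],[3.9,-0.26,0],[3.9,-0.26,0],[3.9,-0.26,0]]' --twist '[[0,0,0],[0,0,0],[0,0,0],[0,0,0],[0,0,0]]' --grip '[0.5,0.3,0,0,0]'

```text
time: 52.8
ee_pos: [0.5946, 0.1277, 0.2757]
tcp_rot: [-179.9, 0.0, 94.6]
wrist_force: [0.8, 0.3, 0.2]
opening: 0.0003
grasp_force: 0.0
```

Call:
move_arm --offset '[[3.9,-0.26,0],[0,0,0],[0,0,0],[0,0,0],[0,0,0]]' --twist '[[0,0,0],[0,0,0.138],[0,0,0.138],[0,0,0],[0,0,0]]' --grip '[0,0,0,0,0]'

```text
time: 53.3
ee_pos: [0.5895, 0.1648, 0.2763]
tcp_rot: [-179.9, 0.0, 79.0]
wrist_force: [0.3, -0.2, 0.2]
opening: 0.0002
grasp_force: 0.0
```

```bash
python3 b.py blue
```

```text
t 53.3 tcp [0.5895 0.1648 0.2763] [-1.7992e+02  4.0000e-02  7.8990e+01]
blue (array([609.5, 208.5]), array([63.2, 54.7]), 76.6, 0.0757, 3238) tool yaw 76.6 twist 0.042 go [ 4.69  1.13 12.66]
```

Blue was knocked about 25 mm. I'm using its new pose: (0.6095, 0.2085), yaw 76.6.

Call:
move_arm --offset '[[0,0,0],[2.4,0.48,0],[2.3,0.45,4.0],[0,0,4.5],[0,0,4.5]]' --twist '[[0,0,0.042],[0,0,0],[0,0,0],[0,0,0],[0,0,0]]' --grip '[0,0,0,0,0]'

```text
time: 53.85
ee_pos: [0.61, 0.2086, 0.1454]
tcp_rot: [180.0, -0.0, 76.6]
wrist_force: [0.5, -0.4, 0.1]
opening: -0.0003
grasp_force: 0.0
```

Call:
move_arm --offset '[[0,0,3.0],[0,0,0.5],[0,0,0],[0,0,0]]' --twist '[[0,0,0],[0,0,0],[0,0,0],[0,0,0]]' --grip '[0,0,0,0]'

```text
time: 54.25
ee_pos: [0.6108, 0.2085, 0.1147]
tcp_rot: [179.9, -0.1, 76.4]
wrist_force: [-0.2, 0.4, 0.1]
opening: 0.0001
grasp_force: 0.0
```

```bash
python3 -c "
from h import *
print(go([.6095,.2085],.0915))"
```

```text
[-0.03 -0.13  2.32]
```

Call:
move_arm --offset '[[0,-0.1,1.2],[0,0,0.6],[0,0,0.4],[0,0,0.2],[0,0,0]]' --twist '[[0,0,0],[0,0,0],[0,0,0],[0,0,0],[0,0,0]]' --grip '[0,0,0,0,0]'

```text
time: 54.75
ee_pos: [0.6098, 0.209, 0.0919]
tcp_rot: [179.8, -0.1, 76.4]
wrist_force: [-4.5, -1.7, 20.5]
opening: -0.0001
grasp_force: 9.9
```

Call:
move_arm --offset '[[0,0,0.2],[0,0,0],[0,0,0]]' --twist '[[0,0,0],[0,0,0],[0,0,0]]' --grip '[0,0,0]'

```text
time: 55.05
ee_pos: [0.6098, 0.209, 0.0918]
tcp_rot: [179.7, -0.2, 76.4]
wrist_force: [-8.5, -2.9, 31.1]
opening: 0.0003
grasp_force: 15.6
```

Call:
move_arm --offset '[[0,0,-2],[0,0,-4],[0,0,-4],[0,0,-2],[0,0,0]]' --twist '[[0,0,0],[0,0,0],[0,0,0],[0,0,0],[0,0,0]]' --grip '[0,0,0.6,1,1]'

```text
time: 55.55
ee_pos: [0.6099, 0.209, 0.2102]
tcp_rot: [179.7, -0.2, 76.4]
wrist_force: [-0.5, 0.1, 0.5]
opening: 0.0431
grasp_force: 0.0
```

```bash
python3 b.py blue
```

```text
t 55.55 tcp [0.6099 0.209  0.2102] [ 1.7973e+02 -1.7000e-01  7.6370e+01]
blue (array([609.6, 209.4]), array([62.1, 54.8]), 76.4, 0.0699, 4137) tool yaw 76.4 twist -0.0 go [ 0.05 -0.01  5.78]
```

Call:
move_arm --offset '[[1.2,0,0],[0,0,4],[0,0,4],[0,0,4],[0,0,2.5]]' --twist '[[0,0,0],[0,0,0],[0,0,0],[0,0,0],[0,0,0]]' --grip '[1,1,1,1,1]'

```text
time: 56.1
ee_pos: [0.6095, 0.2204, 0.0558]
tcp_rot: [-179.7, 0.2, 76.4]
wrist_force: [-0.1, 0.6, 0.0]
opening: 0.0853
grasp_force: 0.0
```

Call:
move_arm --offset '[[0,0,0.4],[0,0,0],[0,0,0],[0,0,0],[0,0,0]]' --twist '[[0,0,0],[0,0,0],[0,0,0],[0,0,0],[0,0,0]]' --grip '[1,0.5,0.5,0.5,0.5]' --force 50

```text
time: 56.6
ee_pos: [0.6125, 0.2209, 0.0593]
tcp_rot: [179.9, -0.1, 76.4]
wrist_force: [-0.4, 0.8, 5.4]
opening: 0.0551
grasp_force: 56.8
```

Call:
move_arm --offset '[[0,0,0],[0,0,0],[0,0,-1],[0,0,-4],[0,0,-4]]' --twist '[[0,0,0],[0,0,0],[0,0,0],[0,0,0],[0,0,-0.106]]' --grip '[0.45,0.45,0.45,0.45,0.45]'

```text
time: 57.1
ee_pos: [0.6107, 0.2198, 0.1473]
tcp_rot: [-179.8, 0.1, 82.5]
wrist_force: [0.9, 1.3, -4.4]
opening: 0.0547
grasp_force: 56.0
```

Call:
move_arm --offset '[[0,0,-4.5],[0,0,-4.5],[0,0,-4],[0,0,0],[0,0,0]]' --twist '[[0,0,-0.106],[0,0,-0.106],[0,0,0],[0,0,0],[0,0,0]]' --grip '[0.45,0.45,0.45,0.45,0.45]'

```text
time: 57.6
ee_pos: [0.612, 0.2202, 0.2777]
tcp_rot: [180.0, -0.0, 94.6]
wrist_force: [0.6, 0.4, -5.4]
opening: 0.0546
grasp_force: 56.1
```

```bash
python3 g.py 49 125 .28
```

```text
t 57.6 S [ 58.3 344.5] z 0.2777 rot [179.95  -0.    94.56] go [-21.95  -0.9   -0.23] dyaw->twist -0.0014
```

Call:
move_arm --offset '[[-3.7,-0.15,0],[-3.7,-0.15,0],[-3.7,-0.15,0],[-3.7,-0.15,0],[-3.6,-0.15,0]]' --twist '[[0,0,0],[0,0,0],[0,0,0],[0,0,0],[0,0,0]]' --grip '[0.45,0.45,0.45,0.45,0.45]'

```text
time: 58.1
ee_pos: [0.6181, 0.0347, 0.2746]
tcp_rot: [-179.8, 0.0, 94.6]
wrist_force: [0.7, -0.3, -4.3]
opening: 0.055
grasp_force: 56.0
```

Call:
move_arm --offset '[[-3.5,-0.15,0],[0,0,0],[0,0,4],[0,0,4],[0,0,0]]' --twist '[[0,0,0],[0,0,0],[0,0,0],[0,0,0],[0,0,0]]' --grip '[0.45,0.45,0.45,0.45,0.45]'

```text
time: 58.6
ee_pos: [0.6165, 0.0014, 0.1885]
tcp_rot: [-179.2, -0.1, 94.6]
wrist_force: [-1.4, -0.3, -6.3]
opening: 0.0549
grasp_force: 56.7
```

```bash
python3 hold.py blue; python3 g.py 49 123 .135
```

```text
median z 0.19906387453393537
lid S range [[18.9, 98.9], [71.9, 144.7]] z 0.19913523936959618 12217
t 58.65 S [ 46.5 125.9] z 0.193 rot [-1.7949e+02 -4.0000e-02  9.4580e+01] go [-0.29  0.31  5.79] dyaw->twist -0.001
```

Call:
move_arm --offset '[[0,0.1,2],[0,0,2],[0,0,0.7],[0,0,0],[0,0,0]]' --twist '[[0,0,0],[0,0,0],[0,0,0],[0,0,0],[0,0,0]]' --grip '[0.45,0.45,0.45,0.45,0.45]'

```text
time: 59.15
ee_pos: [0.6218, 0.0015, 0.1522]
tcp_rot: [179.9, 0.0, 94.6]
wrist_force: [1.1, 0.0, -5.0]
opening: 0.0551
grasp_force: 56.7
```

```bash
python3 hold.py blue; python3 g.py 49 123 .135
```

```text
median z 0.1627390019140812
lid S range [[24.0, 98.7], [77.2, 144.4]] z 0.1628063132276125 12228
t 59.2 S [ 50.5 125.6] z 0.1523 rot [1.7988e+02 1.0000e-02 9.4590e+01] go [-0.26 -0.15  1.73] dyaw->twist -0.0009
```

Call:
move_arm --offset '[[0,-0.15,0.8],[0,0,0.7],[0,0,0],[-0.3,0,0],[-0.3,0,0]]' --twist '[[0,0,0],[0,0,0],[0,0,0],[0,0,0],[0,0,0]]' --grip '[0.45,0.45,0.45,0.45,0.45]'

```text
time: 59.7
ee_pos: [0.6202, -0.0049, 0.1353]
tcp_rot: [-180.0, 0.0, 94.6]
wrist_force: [-0.8, -0.6, -4.9]
opening: 0.0549
grasp_force: 56.8
```

Call:
move_arm --offset '[[-0.2,0,0],[-0.2,0,0],[0,0,0],[0,0,0]]' --twist '[[0,0,0],[0,0,0],[0,0,0],[0,0,0]]' --grip '[0.45,0.45,0.45,0.45]'

```text
time: 60.1
ee_pos: [0.6205, -0.0088, 0.1354]
tcp_rot: [-180.0, -0.0, 94.6]
wrist_force: [-0.0, 0.1, -4.0]
opening: 0.055
grasp_force: 56.8
```

```bash
python3 hold.py blue; python3 g.py 49 123 .135
```

```text
median z 0.14593085929751337
lid S range [[22.0, 88.5], [75.1, 134.2]] z 0.14599449504440348 12235
t 60.15 S [ 48.3 115.6] z 0.1354 rot [-180.     -0.     94.58] go [0.74 0.07 0.04] dyaw->twist -0.001
```

Call:
move_arm --offset '[[-0.1,0,0],[-0.1,0,0],[-0.1,0,0],[0,0,0],[0,0,0]]' --twist '[[0,0,0],[0,0,0],[0,0,0],[0,0,0],[0,0,0]]' --grip '[0.45,0.45,0.45,0.45,0.45]'

```text
time: 60.65
ee_pos: [0.6208, -0.0116, 0.1354]
tcp_rot: [180.0, -0.0, 94.6]
wrist_force: [-0.3, 1.7, -5.1]
opening: 0.0548
grasp_force: 56.9
```

Call:
move_arm --offset '[[-0.1,0,0],[-0.05,0,0],[0,0,0],[0,0,0]]' --twist '[[0,0,0],[0,0,0],[0,0,0],[0,0,0]]' --grip '[0.45,0.45,0.45,0.45]'

```text
time: 61.05
ee_pos: [0.6209, -0.0132, 0.1354]
tcp_rot: [180.0, 0.0, 94.6]
wrist_force: [-0.3, 0.5, -5.3]
opening: 0.0549
grasp_force: 56.9
```

```bash
python3 hold.py blue; python3 g.py 49 123 .135
```

```text
median z 0.14594176012553728
lid S range [[22.0, 84.0], [75.1, 129.8]] z 0.1460011187402372 12252
t 61.1 S [ 48.3 111. ] z 0.1354 rot [-180.      0.     94.58] go [1.2  0.06 0.04] dyaw->twist -0.001
```

Call:
move_arm --offset '[[-0.05,0,0],[0,0,0],[0,0,0]]' --twist '[[0,0,0],[0,0,0],[0,0,0]]' --grip '[0.45,0.45,0.45]'

```text
time: 61.4
ee_pos: [0.6209, -0.0137, 0.1354]
tcp_rot: [180.0, 0.0, 94.6]
wrist_force: [-1.0, 1.9, -4.3]
opening: 0.0551
grasp_force: 56.9
```

Call:
move_arm --offset '[[-0.05,0,0],[0,0,0],[0,0,0]]' --twist '[[0,0,0],[0,0,0],[0,0,0]]' --grip '[0.45,0.45,0.45]'

```text
time: 61.7
ee_pos: [0.621, -0.0142, 0.1354]
tcp_rot: [180.0, 0.0, 94.6]
wrist_force: [-0.3, 1.8, -4.4]
opening: 0.0547
grasp_force: 56.9
```

```bash
python3 hold.py blue; python3 g.py 49 123 .135
```

```text
median z 0.14594856563752545
lid S range [[21.9, 83.2], [75.1, 128.8]] z 0.14601121891819474 12222
t 61.75 S [ 48.3 110. ] z 0.1354 rot [180.     0.    94.59] go [1.3  0.07 0.04] dyaw->twist -0.0009
```

Call:
move_arm --offset '[[-0.05,0,0],[0,0,0],[0,0,0.1],[0,0,0.1],[0,0,0]]' --twist '[[0,0,0],[0,0,0],[0,0,0],[0,0,0],[0,0,0]]' --grip '[0.45,0.45,0.45,0.45,0.45]'

```text
time: 62.25
ee_pos: [0.6211, -0.0143, 0.1343]
tcp_rot: [179.9, -0.0, 94.6]
wrist_force: [-1.7, 5.4, 2.1]
opening: 0.0547
grasp_force: 57.4
```

Call:
move_arm --offset '[[0,0,0],[0,0,0],[0,0,0],[0,0,0],[0,0,0]]' --twist '[[0,0,0],[0,0,0],[0,0,0],[0,0,0],[0,0,0]]' --grip '[0.7,0.8,0.95,1,1]'

```text
time: 62.75
ee_pos: [0.6211, -0.0148, 0.1334]
tcp_rot: [180.0, 0.0, 94.6]
wrist_force: [0.6, 0.6, -0.0]
opening: 0.0853
grasp_force: 0.0
```

Call:
move_arm --offset '[[0,0,-1],[0,0,-3],[0,0,-4],[0,0,-4],[0,0,0]]' --twist '[[0,0,0],[0,0,0],[0,0,0],[0,0,0],[0,0,0]]' --grip '[1,1,1,1,1]'

```text
time: 63.25
ee_pos: [0.6222, -0.0148, 0.2606]
tcp_rot: [179.5, 0.1, 94.6]
wrist_force: [0.7, -0.6, 0.5]
opening: 0.0855
grasp_force: 0.0
```

```bash
python3 row.py;  python3 g.py 47.4 54.5 .18
```

```text
yellow S ctr [49.2 10.5] [55.4 64.4] 4.8 0.1449 2663
blue S ctr [48.6 98.5] [55.2 62.3] 4.9 0.1449 4794
spacer grip [47.2 54.4] [27.8 21.8] 5.9 0.1825 1172
t 63.3 S [ 49.3 109.4] z 0.2576 rot [1.7965e+02 4.0000e-02 9.4580e+01] go [-5.49 -0.23  7.76] dyaw->twist -0.001
```

All three are spaced properly (44.1 and 43.9 mm to the spacer). Next I'm taking the spacer out and back to its tray.

Call:
move_arm --offset '[[-2.7,-0.1,0],[-2.8,0.0,0],[0,0,3],[0,0,2.5],[0,0,0]]' --twist '[[0,0,0],[0,0,0],[0,0,0],[0,0,0],[0,0,0]]' --grip '[0.8,0.8,0.8,0.8,0.8]'

```text
time: 63.8
ee_pos: [0.6227, -0.0697, 0.1941]
tcp_rot: [-179.6, -0.1, 94.6]
wrist_force: [-0.2, 0.1, 0.3]
opening: 0.0683
grasp_force: 0.0
```

```bash
python3 g.py 47.3 54.3 .180
```

```text
t 63.8 S [45.6 54.6] z 0.1941 rot [-1.7962e+02 -7.0000e-02  9.4560e+01] go [-0.03  0.18  1.41] dyaw->twist -0.0015
```

Call:
move_arm --offset '[[0,0,1.2],[0,0,0.3],[0,0,0],[0,0,0],[0,0,0]]' --twist '[[0,0,0],[0,0,0],[0,0,0],[0,0,0],[0,0,0]]' --grip '[0.8,0.8,0.6,0.3,0.1]' --force 40

```text
time: 64.3
ee_pos: [0.6247, -0.0695, 0.1844]
tcp_rot: [179.9, 0.0, 94.6]
wrist_force: [-2.1, 1.0, 1.4]
opening: 0.0273
grasp_force: 39.3
```

Call:
move_arm --offset '[[0,0,0],[0,0,0],[0,0,0],[0,0,0]]' --twist '[[0,0,0],[0,0,0],[0,0,0],[0,0,0]]' --grip '[0.1,0.1,0.1,0.1]'

```text
time: 64.7
ee_pos: [0.6246, -0.0696, 0.1843]
tcp_rot: [179.9, 0.0, 94.6]
wrist_force: [-1.2, 0.5, 5.4]
opening: 0.0271
grasp_force: 40.3
```

Call:
move_arm --offset '[[0,0,-1.5],[0,0,-2.5],[0,0,-3],[0,0,-4],[0,0,0]]' --twist '[[0,0,0],[0,0,0],[0,0,0],[0,0,0],[0,0,0]]' --grip '[0.1,0.1,0.1,0.1,0.1]'

```text
time: 65.2
ee_pos: [0.6253, -0.0697, 0.2988]
tcp_rot: [179.6, 0.1, 94.6]
wrist_force: [-0.8, -0.2, -1.9]
opening: 0.0269
grasp_force: 40.4
```

```bash
python3 -c "
from h import *
print(bot.get_obs()['ee_pos'],go([.5738,.338],.29))"
```

```text
[ 0.6252746  -0.06967737  0.2988266 ] [41.05 -1.88  0.81]
```

Call:
move_arm --offset '[[4,-0.18,0],[4,-0.18,0],[4,-0.18,0],[4,-0.18,0],[4,-0.18,0]]' --twist '[[0,0,0],[0,0,0],[0,0,0],[0,0,0],[0,0,0]]' --grip '[0.1,0.1,0.1,0.1,0.1]'

```text
time: 65.7
ee_pos: [0.599, 0.1305, 0.2923]
tcp_rot: [-179.9, 0.0, 94.6]
wrist_force: [0.3, -0.4, -1.7]
opening: 0.0271
grasp_force: 40.4
```

Call:
move_arm --offset '[[4,-0.18,0],[4,-0.18,0],[4,-0.18,0],[4,-0.18,0],[4,-0.18,0]]' --twist '[[0,0,0],[0,0,0],[0,0,0],[0,0,0],[0,0,0]]' --grip '[0.1,0.1,0.1,0.1,0.1]'

```text
time: 66.2
ee_pos: [0.5741, 0.3293, 0.2922]
tcp_rot: [-179.9, 0.0, 94.6]
wrist_force: [0.4, -0.4, -2.2]
opening: 0.0272
grasp_force: 40.3
```

Call:
move_arm --offset '[[2,0,0],[0,0,0],[0,0,0]]' --twist '[[0,0,0],[0,0,-0.056],[0,0,0]]' --grip '[0.1,0.1,0.1]'

```text
time: 66.5
ee_pos: [0.5726, 0.3484, 0.2918]
tcp_rot: [-179.9, 0.0, 97.9]
wrist_force: [0.3, 0.5, -2.6]
opening: 0.0274
grasp_force: 40.3
```

```bash
python3 -c "
from h import *
print(bot.get_obs()['ee_pos'],bot.get_obs()['tcp_rot'],go([.5738,.338],.125))"
```

```text
[0.572632   0.34843048 0.29180108] [-1.79898242e+02  4.86496229e-02  9.79193069e+01] [-1.04  0.   16.68]
```

Call:
move_arm --offset '[[-1.0,0,0],[0,0,4.5],[0,0,4.5],[0,0,4.5],[0,0,2.5]]' --twist '[[0,0,0],[0,0,0],[0,0,0],[0,0,0],[0,0,0]]' --grip '[0.1,0.1,0.1,0.1,0.1]'

```text
time: 67.0
ee_pos: [0.5732, 0.3353, 0.129]
tcp_rot: [-179.8, 0.1, 97.6]
wrist_force: [-1.2, -0.4, -2.6]
opening: 0.0273
grasp_force: 40.4
```

Call:
move_arm --offset '[[0,0,0.5],[0,0,0],[0,0,0.2],[0,0,0]]' --twist '[[0,0,0],[0,0,0],[0,0,0],[0,0,0]]' --grip '[0.1,0.1,0.1,0.1]'

```text
time: 67.4
ee_pos: [0.5751, 0.3379, 0.1284]
tcp_rot: [179.8, -0.1, 97.8]
wrist_force: [0.3, 0.1, -2.5]
opening: 0.0272
grasp_force: 40.4
```

Call:
move_arm --offset '[[0,0,0.2],[0,0,0],[0,0,0]]' --twist '[[0,0,0],[0,0,0],[0,0,0]]' --grip '[0.1,0.1,0.1]'

```text
time: 67.7
ee_pos: [0.5743, 0.3378, 0.1246]
tcp_rot: [180.0, -0.0, 97.8]
wrist_force: [0.3, -0.7, -1.6]
opening: 0.0271
grasp_force: 40.4
```

Call:
move_arm --offset '[[0,0,0.5],[0,0,0.3],[0,0,0]]' --twist '[[0,0,0],[0,0,0],[0,0,0]]' --grip '[0.1,0.1,0.1]'

```text
time: 68.0
ee_pos: [0.5739, 0.3375, 0.1154]
tcp_rot: [-179.9, 0.0, 97.8]
wrist_force: [0.5, -0.8, -2.7]
opening: 0.0276
grasp_force: 40.5
```

Call:
move_arm --offset '[[0,0,0.2],[0,0,0],[0,0,0.1],[0,0,0]]' --twist '[[0,0,0],[0,0,0],[0,0,0],[0,0,0]]' --grip '[0.1,0.1,0.1,0.1]'

```text
time: 68.4
ee_pos: [0.5743, 0.3378, 0.1135]
tcp_rot: [180.0, -0.0, 97.8]
wrist_force: [0.5, 0.9, -2.7]
opening: 0.0274
grasp_force: 40.4
```

Call:
move_arm --offset '[[0,0,0.1],[0,0,0],[0,0,0]]' --twist '[[0,0,0],[0,0,0],[0,0,0]]' --grip '[0.1,0.1,0.1]'

```text
time: 68.7
ee_pos: [0.5743, 0.3378, 0.1134]
tcp_rot: [180.0, -0.0, 97.8]
wrist_force: [-2.5, -0.2, 5.2]
opening: 0.027
grasp_force: 41.3
```

Call:
move_arm --offset '[[0,0,0],[0,0,0],[0,0,0],[0,0,0],[0,0,-2]]' --twist '[[0,0,0],[0,0,0],[0,0,0],[0,0,0],[0,0,0]]' --grip '[0.3,0.45,0.6,0.7,0.7]'

```text
time: 69.2
ee_pos: [0.5732, 0.3371, 0.1295]
tcp_rot: [-179.7, 0.1, 97.8]
wrist_force: [0.2, 0.0, -1.4]
opening: 0.0598
grasp_force: 0.0
```

Call:
move_arm --offset '[[0,0,-4],[0,0,-4],[0,0,-4],[-4,-1.5,0],[-4,-1.5,0]]' --twist '[[0,0,0],[0,0,0],[0,0,0],[0,0,0.145],[0,0,0.145]]' --grip '[0.7,0.5,0.45,0.4,0.4]'

```text
time: 69.7
ee_pos: [0.5505, 0.2563, 0.2532]
tcp_rot: [179.9, -0.1, 80.9]
wrist_force: [0.0, -1.3, 0.1]
opening: 0.0338
grasp_force: 0.0
```

Call:
move_arm --offset '[[0,0,0],[0,0,0],[0,0,0],[0,0,0],[0,0,0]]' --twist '[[0,0,0.145],[0,0,0.145],[0,0,0.145],[0,0,0.145],[0,0,0.145]]' --grip '[0.4,0.4,0.4,0.4,0.4]'

```text
time: 70.2
ee_pos: [0.5495, 0.2561, 0.2523]
tcp_rot: [180.0, -0.0, 39.3]
wrist_force: [0.5, -0.6, -0.3]
opening: 0.0339
grasp_force: 0.0
```

Call:
move_arm --offset '[[0,0,0],[0,0,0],[0,0,0],[0,0,0],[0,0,0]]' --twist '[[0,0,0.145],[0,0,0.145],[0,0,0.145],[0,0,0.145],[0,0,0.145]]' --grip '[0.4,0.4,0.4,0.4,0.4]'

```text
time: 70.7
ee_pos: [0.5844, 0.1315, 0.2521]
tcp_rot: [-174.5, 1.1, 10.3]
wrist_force: [-0.6, 0.7, 0.8]
opening: 0.0337
grasp_force: 0.0
```

```bash
python3 - <<'E'
from h import *
print(bot.get_obs()['ee_pos'],bot.get_obs()['tcp_rot'])
for f in ('w1.npz','w2.npz'):
    d=np.load(f); P=d['P'].reshape(-1,3); z=P[:,2]
    S=(P[:,:2]-SO); a=np.radians(SY); S=S@np.array([[np.cos(a),-np.sin(a)],[np.sin(a),np.cos(a)]])*1000
    for nm,k in (('knobtop',(z>.126)&(z<.136)&(abs(S[:,0]+117)<25)&(abs(S[:,1]-70)<25)),('disc',(z>.09)&(z<.125)&(abs(S[:,0]+35)<20)&(abs(S[:,1]-50)<20))):
        q=S[k]; print(f,nm,k.sum(),np.round(cv2.minEnclosingCircle(q.astype(np.float32)) [0],1) if len(q) else '',np.round(cv2.minEnclosingCircle(q.astype(np.float32))[1],1) if len(q) else '')
print('pred',sh(-117.4,71))
E
```

```text
[0.58435939 0.13146035 0.25213128] [-174.54638956    1.07535083   10.34566392]
w1.npz knobtop 162 [-117.4   70.3] 9.0
w1.npz disc 705 [-34.6  51.2] 21.8
w2.npz knobtop 129 [-116.8   70.7] 8.8
w2.npz disc 533 [-34.9  49.8] 21.9
pred [ 0.45894123 -0.06652974]
```

```bash
python3 - <<'E'
from h import *
o=bot.get_obs(); print({k:np.round(v,3) for k,v in o.items()})
E
```

```text
{'time': np.float64(70.7), 'q': array([ 10.287,  12.882,  18.716,  96.914,   5.453, 179.941]), 'qd': array([-4.5524e+01,  1.5040e+00,  8.6700e-01,  5.5970e+00,  1.6137e+01,
        4.0000e-02]), 'joint_efforts': array([ 7.0050e+00, -6.2076e+01,  4.5959e+01,  2.5200e-01, -1.2900e-01,
       -5.0000e-03]), 'ee_pos': array([0.584, 0.131, 0.252]), 'tcp_rot': array([-174.546,    1.075,   10.346]), 'wrist_force': array([-0.598,  0.665,  0.794]), 'torque': array([-0.064, -0.008, -0.018]), 'grasp_force': np.float64(0.0), 'opening': np.float64(0.034)}
```

Call:
move_arm --offset '[[0,0,0],[0,0,0]]' --twist '[[0,0,0],[0,0,0]]' --grip '[0.4,0.4]'

```text
time: 70.9
ee_pos: [0.5843, 0.1314, 0.2522]
tcp_rot: [-174.6, 1.1, 10.4]
wrist_force: [0.1, 0.1, 0.0]
opening: 0.0339
grasp_force: 0.0
```

```bash
python3 - <<'E'
from h import *
o=bot.get_obs(); print({k:np.round(v,3) for k,v in o.items()})
E
```

```text
{'time': np.float64(70.9), 'q': array([ 10.314,  12.877,  18.72 ,  96.923,   5.388, 179.944]), 'qd': array([ 2.309, -0.083, -0.004,  0.015, -0.02 , -0.024]), 'joint_efforts': array([-2.2250e+00, -6.0253e+01,  4.6133e+01,  2.4200e-01,  2.3100e-01,
        1.0000e-03]), 'ee_pos': array([0.584, 0.131, 0.252]), 'tcp_rot': array([-174.611,    1.074,   10.37 ]), 'wrist_force': array([0.055, 0.078, 0.049]), 'torque': array([-0.069, -0.055,  0.016]), 'grasp_force': np.float64(0.0), 'opening': np.float64(0.034)}
```

The knob and pivot measurements match the model within a millimetre. The last turn ran into joint 6's limit (180°), so I'm squaring the tool up again at a yaw the wrist can reach.

```bash
python3 - <<'E'
from h import *
o=bot.get_obs(); M=rot(o['tcp_rot']); T=rot([180,0,16]); print(np.round(R.from_matrix(M.T@T).as_rotvec(),3))
d=np.array([*sh(-117.2,70.7),.25])-o['ee_pos']; print('after twist',np.round(T.T@d*100,2))
E
```

```text
[-0.095  0.014 -0.099]
after twist [-17.49  15.61   0.22]
```

Call:
move_arm --offset '[[0,0,0],[0,0,0],[-2.9,2.6,0],[-2.9,2.6,0],[-2.9,2.6,0]]' --twist '[[-0.048,0.007,-0.05],[-0.047,0.007,-0.049],[0,0,0],[0,0,0],[0,0,0]]' --grip '[0.4,0.4,0.4,0.4,0.4]'

```text
time: 71.4
ee_pos: [0.5212, 0.0342, 0.2521]
tcp_rot: [180.0, -0.0, 16.3]
wrist_force: [0.9, -0.5, -0.0]
opening: 0.034
grasp_force: 0.0
```

Call:
move_arm --offset '[[-2.9,2.6,0],[-2.9,2.6,0],[-2.9,2.6,0],[0,0,0],[0,0,0]]' --twist '[[0,0,0],[0,0,0],[0,0,0],[0,0,0.14],[0,0,0.13]]' --grip '[0.4,0.4,0.4,0.4,0.4]'

```text
time: 71.9
ee_pos: [0.4598, -0.0654, 0.2529]
tcp_rot: [180.0, -0.1, 0.4]
wrist_force: [0.7, -1.1, 0.0]
opening: 0.0343
grasp_force: 0.0
```

Call:
move_arm --offset '[[0,0,0],[0,0,0]]' --twist '[[0,0,0],[0,0,0]]' --grip '[0.4,0.4]'

```text
time: 72.1
ee_pos: [0.4603, -0.0648, 0.2524]
tcp_rot: [180.0, -0.0, 0.9]
wrist_force: [0.1, -0.1, -0.7]
opening: 0.0344
grasp_force: 0.0
```

```bash
python3 - <<'E'
from h import *
o=bot.get_obs(); M=rot(o['tcp_rot']); T=rot([180,0,0.5]); print(o['ee_pos'],o['tcp_rot'],o['q'][5],np.round(R.from_matrix(M.T@T).as_rotvec(),3))
print(go(sh(-117.2,70.7),.128))
c=cam('top'); P=cloud(c); 
for k in ('red','yellow','blue'): print(k,[(np.round(insh(r[0]/1000),1),r[3]) for r in rects(c,k,.13,.165,40)])
E
```

```text
[ 0.46026877 -0.06482254  0.25243298] [ 1.79994480e+02 -1.51639387e-02  9.49095396e-01] 171.03605396315444 [ 0.    -0.     0.008]
[-0.12  0.2  12.44]
red [(array([ 47.8, -77. ]), 0.1452)]
yellow [(array([47.7, 11.5]), 0.1451)]
blue [(array([45.4, 99.6]), 0.1455)]
```

Call:
move_arm --offset '[[-0.12,0.2,0],[0,0,4],[0,0,4],[0,0,3],[0,0,1.4]]' --twist '[[0,0,0],[0,0,0],[0,0,0],[0,0,0],[0,0,0]]' --grip '[0.4,0.4,0.4,0.4,0.4]'

```text
time: 72.65
ee_pos: [0.4577, -0.0674, 0.1256]
tcp_rot: [-180.0, 0.2, 0.7]
wrist_force: [0.1, 0.2, 0.1]
opening: 0.0341
grasp_force: 0.0
```

```bash
python3 - <<'E'
from h import *
o=bot.get_obs(); print(o['ee_pos'],o['tcp_rot'],o['wrist_force'],go(sh(-117.2,70.7),.128))
E
```

```text
[ 0.45770125 -0.06736699  0.12557329] [-179.97279673    0.20234223    0.73477793] [0.0848535  0.24666616 0.05941341] [ 0.15 -0.05 -0.24]
```

Call:
move_arm --offset '[[0,0,0],[0,0,0],[0,0,0],[0,0,0],[0,0,0]]' --twist '[[0,0,0],[0,0,0],[0,0,0],[0,0,0],[0,0,0]]' --grip '[0.25,0.1,0.1,0.1,0.1]' --force 35

```text
time: 73.15
ee_pos: [0.4586, -0.068, 0.1284]
tcp_rot: [180.0, 0.1, 0.6]
wrist_force: [-2.2, -5.2, -13.5]
opening: 0.0168
grasp_force: 35.3
```

Call:
move_arm --offset '[[-0.13,1.054,0],[-0.13,1.054,0],[-0.13,1.054,0],[0,0,0]]' --twist '[[0,0,-0.125],[0,0,-0.125],[0,0,-0.125],[0,0,0]]' --grip '[0.1,0.1,0.1,0.1]'

```text
time: 73.55
ee_pos: [0.459, -0.0996, 0.1283]
tcp_rot: [-179.9, 0.0, 22.2]
wrist_force: [-3.5, 2.9, -11.7]
opening: 0.0167
grasp_force: 35.5
```

```bash
cat > lev.py <<'E'
from h import *
o=bot.get_obs(); s=insh(o['ee_pos'])-[-35,50]; phi=np.arctan2(s[1],s[0])%(2*np.pi); print('theta',phi-(np.pi-.25),'r',np.hypot(*s),'z',o['ee_pos'][2],o['tcp_rot'],o['wrist_force'],o['opening'],o['grasp_force'])
E
python3 lev.py
```

```text
theta 0.3896453251370766 r 85.85126875722042 z 0.12832851593175695 [-1.79916287e+02  3.58387529e-02  2.21819407e+01] [ -3.52967969   2.9431772  -11.71884224] 0.016715660453344192 35.479504466056824
```

Call:
move_arm --offset '[[-0.13,1.054,0],[-0.13,1.054,0],[-0.13,1.054,0],[-0.13,1.054,0],[0,0,0]]' --twist '[[0,0,-0.125],[0,0,-0.125],[0,0,-0.125],[0,0,-0.125],[0,0,0]]' --grip '[0.1,0.1,0.1,0.1,0.1]'

```text
time: 74.05
ee_pos: [0.4772, -0.1374, 0.1283]
tcp_rot: [-179.9, 0.1, 50.7]
wrist_force: [-7.0, 0.7, -9.9]
opening: 0.0171
grasp_force: 35.8
```

```bash
python3 lev.py
```

```text
theta 0.8808899976683002 r 86.61826060049637 z 0.128262740630759 [-1.79893138e+02  6.96966652e-02  5.07147131e+01] [-7.04765483  0.66446388 -9.85316153] 0.01714075922284496 35.76451241970062
```

Call:
move_arm --offset '[[-0.1,1.054,0],[-0.1,1.054,0],[-0.1,1.054,0],[-0.1,1.054,0],[0,0,0]]' --twist '[[0,0,-0.125],[0,0,-0.125],[0,0,-0.125],[0,0,-0.125],[0,0,0]]' --grip '[0.1,0.1,0.1,0.1,0.1]'

```text
time: 74.55
ee_pos: [0.5129, -0.1622, 0.1284]
tcp_rot: [-180.0, 0.2, 79.3]
wrist_force: [-4.1, -9.7, -11.1]
opening: 0.0165
grasp_force: 35.6
```

```bash
python3 lev.py
```

```text
theta 1.3882718218383765 r 86.68724156000948 z 0.12838992156645074 [-179.98893312    0.20951439   79.33210617] [ -4.05760295  -9.69733929 -11.07924181] 0.01652659557398565 35.56240439414978
```

Call:
move_arm --offset '[[-0.1,1.054,0],[-0.1,1.054,0],[-0.1,1.054,0],[0,0,0],[0,0,0]]' --twist '[[0,0,-0.125],[0,0,-0.125],[0,0,-0.125],[0,0,0],[0,0,0]]' --grip '[0.1,0.1,0.1,0.1,0.1]'

```text
time: 75.05
ee_pos: [0.5435, -0.1673, 0.1286]
tcp_rot: [-179.9, 0.2, 100.6]
wrist_force: [-4.7, -12.8, -11.7]
opening: 0.0166
grasp_force: 35.8
```

```bash
python3 lev.py
```

```text
theta 1.7484639457951667 r 86.5079948317435 z 0.1285995488465788 [-179.88521289    0.24567513  100.55768592] [ -4.71964245 -12.8106561  -11.7307459 ] 0.016572922223615835 35.80938935279846
```

The lever is over at 1.75. Releasing, rising, and checking the row, lever and tray.

Call:
move_arm --offset '[[0,0,0],[0,0,0],[0,0,0],[0,0,-1],[0,0,-3]]' --twist '[[0,0,0],[0,0,0],[0,0,0],[0,0,0],[0,0,0]]' --grip '[0.25,0.35,0.35,0.35,0.35]'

```text
time: 75.55
ee_pos: [0.5428, -0.1649, 0.1673]
tcp_rot: [-179.8, -0.1, 100.9]
wrist_force: [0.6, -0.2, 0.1]
opening: 0.0297
grasp_force: 0.0
```

Call:
move_arm --offset '[[0,0,-4],[0,0,-4],[0,0,-4],[0,0,-4],[0,0,-4]]' --twist '[[0,0,0],[0,0,0],[0,0,0],[0,0,0],[0,0,0]]' --grip '[0.35,0.35,0.35,0.35,0.35]'

```text
time: 76.05
ee_pos: [0.5432, -0.1651, 0.3714]
tcp_rot: [179.9, 0.1, 100.9]
wrist_force: [0.8, -0.1, 1.2]
opening: 0.0296
grasp_force: 0.0
```

Call:
move_arm --offset '[[3,-1,-1],[3,-1,0],[3,-1,0],[0,0,0],[0,0,0]]' --twist '[[0,0,0],[0,0,0],[0,0,0],[0,0,0],[0,0,0]]' --grip '[0.35,0.35,0.35,0.35,0.35]'

```text
time: 76.55
ee_pos: [0.497, -0.0822, 0.3797]
tcp_rot: [179.9, 0.1, 100.9]
wrist_force: [-0.4, -0.2, 0.4]
opening: 0.0297
grasp_force: 0.0
```

```bash
python3 row.py; python3 - <<'E'
from h import *
c=cam('wrist'); save(c,'w20.png'); P=cloud(c); z=P[...,2]; print(c['obs']['ee_pos'],c['obs']['wrist_force'])
print('tray spacer top',rects(c,'orange',.1,.13,40))
S=(P[...,:2]-SO); a=np.radians(SY); S=S@np.array([[np.cos(a),-np.sin(a)],[np.sin(a),np.cos(a)]])*1000
k=(z>.126)&(z<.136)&(S[...,0]<0)&(S[...,0]>-130)&(abs(S[...,1])<90); q=S[k]
if len(q): 
    m=np.median(q,axis=0)-[-35,50]; print('knob',np.median(q,axis=0),'theta',np.arctan2(m[1],m[0])%(2*np.pi)-np.pi+.25,len(q))
E
```

```text
red S ctr [ 51.1 -73.4] [55.2 53.1] 4.1 0.145 1366
yellow S ctr [51.5  9.6] [56.1 63.4] 4.6 0.145 2202
blue S ctr [51.3 97.3] [55.8 63.7] 4.7 0.145 2646
[ 0.49728891 -0.08273098  0.37918344] [-0.72764713 -0.63136948 -0.88077839]
tray spacer top []
knob [-41.45363515 -34.00692014] theta 1.744124261534278 137
```

View pics/w20.png

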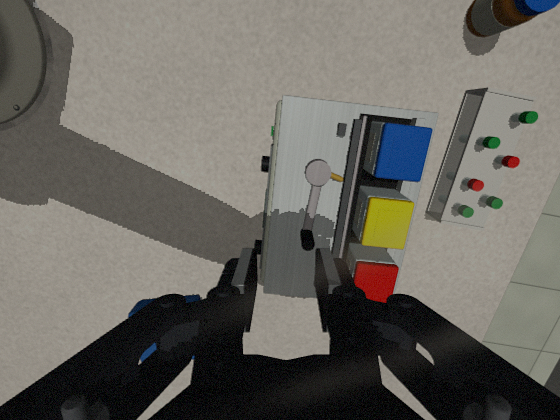

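The picture shows the three boxes clamped (blue (403,152), yellow (388,222), red (375,280)) and the lever lying along the bar with its knob at (307,240). Red's far edge is hidden by the gripper, so I'll check red and the tray with the top camera.

```bash
python3 - <<'E'
from h import *
c=cam('top'); 
for k in ('red','yellow','blue'): print(k,[(np.round(insh(r[0]/1000),1),r[1:]) for r in rects(c,k,.13,.165,40)])
print('orange',rects(c,'orange',.1,.14,15))
s=cam('scene')
for k in ('red','yellow','blue'): print(k,[(np.round(insh(r[0]/1000),1),r[1:]) for r in rects(s,k,.13,.165,20)])
E
```

```text
red []
yellow []
blue [(array([ 49.9, 100.7]), (array([56.8, 58.8]), 1.9, 0.1453, 410))]
orange [(array([571.9, 337.3]), array([27.3, 20.2]), 5.1, 0.1129, 79), (array([556.8, 461.1]), array([18.8, 39.2]), 84.6, 0.1211, 41)]
red [(array([-762.6,  794.7]), (array([29.2, 38.5]), 2.3, 0.1528, 40)), (array([ 53.3, -78.8]), (array([65.5, 63.4]), 4.9, 0.1443, 288))]
yellow [(array([55. ,  9.2]), (array([61.3, 63.9]), 7.4, 0.1443, 286))]
blue [(array([56.8, 95.6]), (array([63.2, 62.3]), 11.1, 0.1443, 271))]
```

All checks agree: spacing is about 88 mm, x is 51 mm, the lever is at 1.74 rad, and the spacer stands in its tray. Handing in.

```bash
python3 -c "
from workcell import bot
print(bot.job_done())"
```

```text
the job is handed in; nothing more can be done
None
```

The job is handed in, with no verdict returned: red, yellow and blue stand in order about 88 mm apart against the rear rail, lids down, spacer back in its tray and cam lever clamped at about 1.74 rad.

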